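# Stop the levelling table rocking on the surface plate

## Robot

A 6-joint arm with a two-finger parallel gripper is mounted at the origin on a cart in front of the work surface, level with it; the furniture and walls round the work are solid. World frame = base frame: x ahead of the robot, y to its left, z up, the work surface at z = 0. Lengths are in mm, angles in rad, forces in N, time in s.
With the tool pointing down it reaches from about 350 to 875 mm from the base axis. Payload 4.2 kg.
Tool frame: the origin (TCP) lies between the finger pads; the fingertips stand 8 mm ahead of it and the grasp point (between the pads) lies 11 mm behind it; z points along the fingers, y is the line along which they close (so a half turn about z gives the same grasp; the last joint's range is limited). The gripper opens to 85 mm and grips with 20 to 120 N. Pads are 22 mm wide; open, the fingers measure 114 mm over their backs; the gripper's body (76 mm by 85 mm) begins 54 mm behind the grasp point. The pads swing forward as they close: fully open they stand 13 mm farther back than shut.
Start: joints at [-1.025, 0.385, 0.008, 0, -1.194, -0.259], TCP at [176.819, -599.445, 210.912] pointing down, gripper open.
Joint ranges: [-3.14, 3.14], [-1.21, 2.06], [-1.07, 1.41], [-3.16, 2.05], [-2.99, -0.16], [-3.1, 3.1]. Speed limits (rad/s): [2.79, 2.79, 3.14, 3.14, 3.14, 3.14].

## Interface

Orientations are given as a unit quaternion [x, y, z, w].
In Python, from bench import read_state, get_image, camera_params, job_done gives the robot as it stands.
- The arm moves only by the tool drive_tool, never from a script. Its argument "moves" is a list that holds one entry, the list of rows, each a list of 7 numbers: the shift along the tool's x, y, z in m, then the turn, a rotation vector about the tool's x, y, z in rad, then the closure in counts, from 0 (fully open) to 255 (shut). A call has 1 to 8 rows; each row shifts and turns the commanded pose from where the row before left it, along the tool's axes as they then stand; what a row does not reach is not made up. A row lasts 1/12 s, in which the tool goes at most 41.7 mm and 7.16 degrees, less where a joint would pass 70% of its speed; a pose out of reach is approached as far as the arm can. A call is refused whole if a number of a shift passes 0.0417 or a number of a turn 0.125, either way. A call with a gripper value outside its range is refused whole. The fingers move at their own pace and stop on an object; the grip force is fixed at half the most. Time passes only in rows, so rows that do not move let the fingers close. It gives the time, the measured TCP pose, the force and the opening at its end, in the units of the state.
- read_state(): the state, without advancing time (a new reading comes with each control period).
- get_image(name): name is "side" or "top" or "wrist"; returns the picture (480x640x3 uint8, blue, green, red); there is no depth.
- camera_params(name): a dict with "mtx" (3x3 intrinsics, pixels), "extrinsics" (4x4, takes a point from camera to world coordinates). Camera axes: x right, y up, looking along -z (the intrinsics and any distortion apply to the point x, -y, -z); pixel columns grow to the right and rows downward; lengths in mm; the calibration is good to about 2 mm. A picture is of the moment at which its call begins: read the wrist's pose just before it. camera_params takes no time and is no camera call; for the wrist camera it gives the pose at the moment of the call.
- job_done(): hands the job in, once; it reports no verdict.
The state is a dict: "clock": time; "joints": joint angles; "joint_vel": joint speeds; "joint_efforts": joint torques, N m; "position": TCP position; "ee_rot": TCP orientation; "contact_force": force on the tool from outside, world axes, zero at the start; "wrist_torque": the same for the moment, N m; "gripper_width": finger opening in mm.
Only numpy, scipy, OpenCV 4.12 (cv2) and the standard library are available. Lean on these libraries where they do the work, as an engineer would, in place of code of your own. Each camera call takes 0.05 s, during which the arm holds its last target. There are 200 camera calls.

## Task

The small green levelling table rocks on the stone plate because its screw foot, under the red knob, is too short. Press down on the knob corner and then on the corner diagonally opposite to feel the rock, wind the knob until all four feet stand firmly and share the load, then prove it by pressing down again on the corner opposite the knob and after that on one of the two corners next to the knob: no foot may lift. Leave the table standing where it is on the plate and do not shift the other things on the desk.

Things in the scene. Friction and masses are not known exactly. Their poses are not given: they have to be found in the camera images.
- surface_plate: Flat light stone plate, 170 x 150 x 18 mm, fixed to the desk. Origin at the centre of its underside on the desk (z = 0), so its top is 18 mm above.
- level_table: Loose green cast-iron levelling table, about 1.8 kg: plate 136 (its x) x 116 (its y) x 16 mm on four round feet. Origin at the table's centre at the level of the foot soles, z up: plate underside at z = 24 mm, top at z = 40 mm. The knob's screw foot starts 3.5 to 8 mm shorter than the right length, so the table rocks about the line through caps b and d.
- knob_a: Round red knob, 40 mm diameter, white pointer line on top, at the table's x = -50, y = +40 mm. Origin on its axis on the table plate's top; grip it 4 to 26 mm above that; its flat top (26 mm) can be pressed. Clockwise from above drives its foot out downward, 2 mm per rad; the knob does not rise. Needs about 0.15 N m, stays put, has over a full turn to go. The pointer does not tell the foot's length.
- cap_b: Brass cap over a plain foot, 26 mm diameter, 6 mm high, at the table's x = +50, y = +40 mm: next to the knob. Origin at the centre of its underside on the table plate's top; press on its top, 6 mm above. Each foot stands exactly below its cap or knob: domed rubber, 14 mm wide, a stiff spring of about 8 N per mm.
- cap_c: Same brass cap at the table's x = +50, y = -40 mm: diagonally opposite the knob. Its foot may be up to 1 mm too long or short, which cannot be seen. Pressed with some 6 N each, (drop of knob + drop of cap c) - (drop of b + drop of d), measured below their nominal heights, is what the screw foot lacks, less about 2 mm that the rubber takes up; near zero, the table is firm.
- cap_d: Same brass cap at the table's x = -50, y = -40 mm: next to the knob. The four feet share the load when the screw foot is within about 1.2 mm of the right length; wound too far, the table rocks about the line through the knob and cap c instead (wind back).
- model_truck: Grey model truck, 62 mm long, bystander.
- tape_roll_a: Yellow roll of masking tape, 68 mm diameter, 18 mm high, bystander.
- jar_yellow: Paint jar with yellow cap, 35 mm diameter, 49 mm high, bystander.
- jar_red: Paint jar with red cap, 35 mm diameter, 49 mm high, bystander.
- spring_clamp: Orange spring clamp, 60 mm long, bystander.
- steel_rule: Steel rule with red slider, 160 mm long, bystander.

How it is judged:
By the outcome, as a careful person would: the job done as asked, in the order asked, and still so for the second after the job is handed in, with the robot touching nothing.
It also fails if it takes over 72 s, if anything falls off the work surface, if the arm or the gripper's body presses on something with over 40 N, if the wrist force passes 120 N, or if a joint passes its speed limit or range.

## Working session

There is one attempt and no reset: what is moved stays moved. The work goes in short steps, Python scripts to look and compute and a tool call to move; the robot and the scene stay as the last step left them, time stands still between calls to the robot, and variables do not carry over. Pictures are saved under pics/ and viewed, on a budget of 10 in all, crops included, one or two more only if the job needs it, and the job is handed in when it is done.

Besides the shell and the picture viewer there is one more tool, called in YAML: its name, and indented under it one key for each argument. drive_tool: Moves the arm, as the interface text tells. Its arguments: {"type":"object","properties":{"moves":{"type":"array"}},"required":["moves"]}

```bash
ls; mkdir -p pics; python3 - <<'E'
from bench import *
import cv2
print(read_state())
for n in("top","side"):
    im=get_image(n);cv2.imwrite(f"pics/{n}0.png",im);p=camera_params(n);print(n,p)
E
```

```text
pics
{'clock': 0.0, 'joints': array([-1.02540030e+00,  3.85580729e-01,  6.59713853e-03, -4.67105674e-04,
       -1.19402548e+00, -2.58609815e-01]), 'joint_vel': array([ 0.00076038, -0.00120179, -0.00072606,  0.00074913, -0.00113533,
        0.0004019 ]), 'joint_efforts': array([ 7.16952254e-04, -3.92284584e+01,  1.88399273e+01,  4.18618485e+00,
       -4.65599354e-03, -1.21786681e-05]), 'position': array([ 176.62079801, -598.85261339,  209.80056966]), 'ee_rot': array([-1.42816838e-01,  9.89748493e-01,  1.10310321e-03, -2.33110909e-04]), 'contact_force': array([-0.85744288,  0.51318498, -0.39718833]), 'wrist_torque': array([ 0.01779144, -0.04236465, -0.03114124]), 'gripper_width': 85.36571021891751}
top {'mtx': array([[454.81222477,   0.        , 319.7255226 ],
       [  0.        , 454.81222477, 241.79460104],
       [  0.        ,   0.        ,   1.        ]]), 'extrinsics': array([[-9.98173089e-03,  9.92377936e-01, -1.22826695e-01,
         4.34726451e+02],
       [-9.99945345e-01, -1.02881301e-02, -1.86057248e-03,
         4.62775239e+02],
       [-3.11004810e-03,  1.22801410e-01,  9.92426391e-01,
         9.43381835e+02],
       [ 0.00000000e+00,  0.00000000e+00,  0.00000000e+00,
         1.00000000e+00]])}
side {'mtx': array([[469.67760038,   0.        , 317.37993742],
       [  0.        , 469.67760038, 241.38852864],
       [  0.        ,   0.        ,   1.        ]]), 'extrinsics': array([[-8.35269229e-01,  2.34805555e-01, -4.97183735e-01,
         1.05065556e+02],
       [-5.49593459e-01, -3.83674306e-01,  7.42119301e-01,
         1.07985870e+03],
       [-1.65028899e-02,  8.93118345e-01,  4.49518939e-01,
         4.74580152e+02],
       [ 0.00000000e+00,  0.00000000e+00,  0.00000000e+00,
         1.00000000e+00]])}
```

View pics/top0.png

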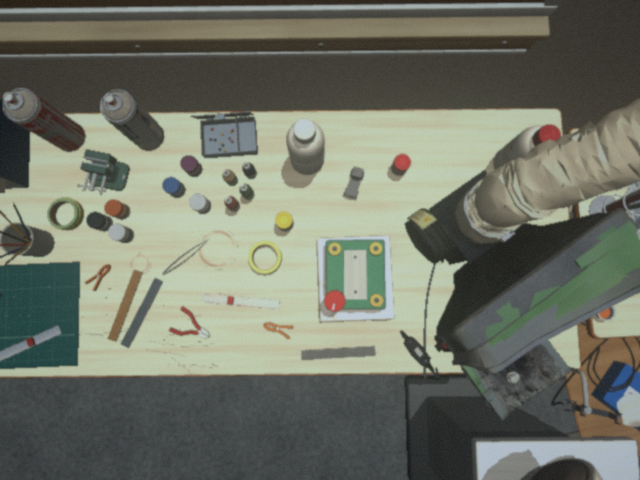

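View pics/side0.png

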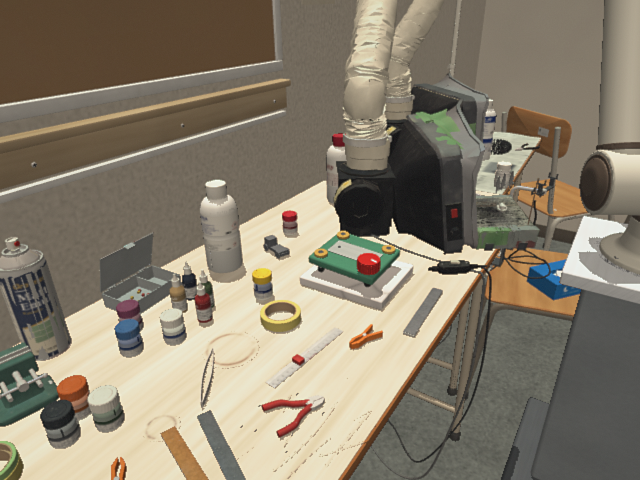

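The top view shows the table at about (355,275). The knob is at (334,300), b at (333,249), c at (376,248) and d at (377,301), so the table's x axis is roughly world x. The side view agrees.

```bash
cat >h.py <<'E'
import numpy as np,cv2
from bench import *
from scipy.spatial.transform import Rotation as R
def ray(n,uv,z,P=None):
    P=P or camera_params(n);E=P["extrinsics"];d=np.linalg.inv(P["mtx"])@[*uv,1];d=E[:3,:3]@(d*[1,-1,-1]);o=E[:3,3]
    return o+d*(z-o[2])/d[2]
def blobs(im,lo,hi,roi=None,amin=20):
    h=cv2.cvtColor(im,cv2.COLOR_BGR2HSV);m=cv2.inRange(h,lo,hi)
    n,l,s,c=cv2.connectedComponentsWithStats(m)
    return [(c[i],s[i]) for i in range(1,n) if s[i][4]>=amin and (roi is None or roi[0]<c[i][0]<roi[1] and roi[2]<c[i][1]<roi[3])]
E
python3 - <<'E'
from h import *
im=cv2.imread("pics/top0.png");roi=(318,395,235,325)
for nm,lo,hi,z in(("red",(0,150,80),(8,255,255),84),("red2",(172,150,80),(180,255,255),84),("brass",(13,90,80),(33,255,255),64),("green",(45,80,40),(90,255,255),58)):
    for c,s in blobs(im,lo,hi,roi,12): print(nm,c.round(1),s,ray("top",c,z).round(1))
im=cv2.imread("pics/side0.png")
for nm,lo,hi in(("red",(0,150,60),(8,255,255)),("brass",(13,90,80),(33,255,255))):
    for c,s in blobs(im,lo,hi,(300,415,220,300),12): print(nm,c.round(1),s,ray("side",c,64 if nm=="brass" else 76).round(1))
E
```

```text
red [334.5 300.1] [326 292  18  18 215] [430.6 437.8  84. ]
brass [334.1 248.4] [328 243  13  12 102] [530.3 436.5  64. ]
brass [375.4 248.2] [369 242  13  13 106] [529.9 356.4  64. ]
brass [376.2 299.9] [370 294  13  13 110] [430.2 357.3  64. ]
green [354.9 244.6] [340 241  30   9 177] [538.1 395.7  58. ]
green [334.8 272.1] [327 252  16  39 521] [484.7 435.7  58. ]
green [375.5 274. ] [368 252  16  44 587] [480.  356.6  58. ]
green [357.7 304. ] [346 299  25   9 162] [422.7 392.4  58. ]
red [367.9 263.5] [357 253  23  22 409] [425.2 447.3  76. ]
brass [342.8 234.3] [337 230  13   9  87] [533.1 348.9  64. ]
brass [388.2 248.7] [382 244  13  10  95] [429.  358.3  64. ]
brass [320.5 252.8] [314 248  14  10  95] [528.5 438.3  64. ]
```

```bash
python3 - <<'E'
from h import *
def tri(a,b):
    A=[];B=[]
    for n,uv in(("top",a),("side",b)):
        o=camera_params(n)["extrinsics"][:3,3];d=ray(n,uv,0)-o;d/=np.linalg.norm(d);M=np.eye(3)-np.outer(d,d);A.append(M);B.append(M@o)
    p=np.linalg.lstsq(np.vstack(A),np.hstack(B),rcond=None)[0];return p.round(), [round(np.linalg.norm(M@p-q),1) for M,q in zip(A,B)]
print("mark",tri((423,217),(345,195)))
print("btn",tri((443,347),(455,213)))
for t in((412,232),(640,100),(575,120),(438,352),(480,300),(520,390),(545,132)): print(t,[ray("top",t,z).round() for z in(0,100,300,500)])
for s in((340,205),(363,232),(395,245),(465,248),(365,60),(375,150)): print(s,[ray("side",s,z).round() for z in(0,100,300,500)])
im=np.vstack([cv2.resize(cv2.imread("pics/side0.png")[0:280,290:530],(480,560),interpolation=2)])
wi=get_image("wrist");cv2.imwrite("pics/c1.png",np.hstack([im[:,:],cv2.resize(wi,(320,240))[:, :] if 0 else np.vstack([cv2.resize(wi,(320,240)),cv2.resize(cv2.imread("pics/top0.png")[90:410,395:640],(320,320))])]))
E
```

```text
mark (array([578., 271., 113.]), [np.float64(3.7), np.float64(3.7)])
btn (array([345., 246., 114.]), [np.float64(0.4), np.float64(0.4)])
(412, 232) [array([570., 271.,   0.]), array([556., 291., 100.]), array([527., 332., 300.]), array([498., 373., 500.])]
(640, 100) [array([ 854., -233.,    0.]), array([ 810., -159.,  100.]), array([721., -12., 300.]), array([632., 136., 500.])]
(575, 120) [array([811., -89.,   0.]), array([771., -30., 100.]), array([691.,  87., 300.]), array([611., 203., 500.])]
(438, 352) [array([324., 227.,   0.]), array([336., 252., 100.]), array([359., 302., 300.]), array([383., 352., 500.])]
(480, 300) [array([428., 136.,   0.]), array([428., 171., 100.]), array([430., 240., 300.]), array([431., 309., 500.])]
(520, 390) [array([248.,  66.,   0.]), array([268., 108., 100.]), array([307., 192., 300.]), array([347., 276., 500.])]
(545, 132) [array([784., -22.,   0.]), array([747.,  29., 100.]), array([673., 132., 300.]), array([599., 235., 500.])]
(340, 205) [array([697.,  86.,   0.]), array([572., 295., 100.]), array([323., 714., 300.]), array([  73., 1133.,  500.])]
(363, 232) [array([566., 200.,   0.]), array([469., 385., 100.]), array([275., 756., 300.]), array([  80., 1127.,  500.])]
(395, 245) [array([474., 222.,   0.]), array([397., 403., 100.]), array([241., 764., 300.]), array([  85., 1126.,  500.])]
(465, 248) [array([340., 156.,   0.]), array([291., 351., 100.]), array([192., 740., 300.]), array([  92., 1129.,  500.])]
(365, 60) [array([ 2352., -3145.,     0.]), array([ 1879., -2255.,   100.]), array([ 932., -474.,  300.]), array([ -15., 1306.,  500.])]
(375, 150) [array([ 858., -431.,    0.]), array([ 699., -113.,  100.]), array([382., 524., 300.]), array([  65., 1161.,  500.])]
```

View pics/c1.png

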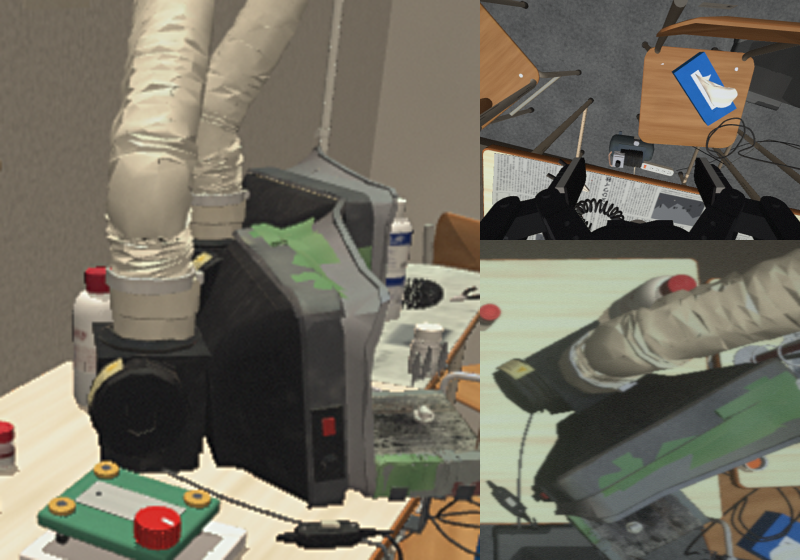

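```bash
cat >>h.py <<'E'
def tri(a,b):
    A=[];B=[]
    for n,uv in(("top",a),("side",b)):
        o=camera_params(n)["extrinsics"][:3,3];d=ray(n,uv,0)-o;d/=np.linalg.norm(d);M=np.eye(3)-np.outer(d,d);A.append(M);B.append(M@o)
    p=np.linalg.lstsq(np.vstack(A),np.hstack(B),rcond=None)[0];return p.round(), [round(np.linalg.norm(M@p-q),1) for M,q in zip(A,B)]
E
python3 - <<'E'
from h import *
print("tape low",tri((495,312),(462,145)))
print("tape hi",tri((605,240),(415,114)))
print("collar",tri((470,195),(367,145)))
print("hose",tri((510,180),(367,90)))
print("hose2",tri((590,145),(360,30)))
t=cv2.imread("pics/top0.png")[100:400,395:640];cv2.imwrite("pics/c2.png",np.hstack([cv2.resize(t,None,fx=1.65,fy=1.65,interpolation=2),cv2.resize(cv2.imread("pics/side0.png")[0:260,320:510],None,fx=1.9,fy=1.9,interpolation=2)]))if 0 else None
E
```

```text
tape low (array([389., 183., 223.]), [np.float64(22.5), np.float64(22.5)])
tape hi (array([524.,  26., 245.]), [np.float64(5.5), np.float64(5.5)])
collar (array([583., 206., 206.]), [np.float64(20.6), np.float64(20.6)])
hose (array([586., 189., 316.]), [np.float64(12.4), np.float64(12.4)])
hose2 (array([612., 147., 427.]), [np.float64(2.5), np.float64(2.5)])
```

The obstacle is a pair of spray booths, with tops around z 220–260. A hose rises near (590,190). I'll raise and retract before swinging past.

drive_tool:
  moves:
    - [[0, 0.024, -0.0275, 0, 0, 0, 255], [0, 0.024, -0.0275, 0, 0, 0, 255], [0, 0.024, -0.0275, 0, 0, 0, 255], [0, 0.024, -0.0275, 0, 0, 0, 255], [0, 0.024, -0.0275, 0, 0, 0, 255], [0, 0.024, -0.0275, 0, 0, 0, 255], [0, 0.024, -0.0275, 0, 0, 0, 255], [0, 0.024, -0.0275, 0, 0, 0, 255]]

```text
clock: 0.82
position: [121.8, -413.8, 432.0]
ee_rot: [-0.143, 0.99, 0.0, 0.0]
contact_force: [1.3, -0.0, 0.3]
gripper_width: 0.2
```

drive_tool:
  moves:
    - [[-0.04, 0, 0, 0, 0, -0.093, 255], [-0.04, 0, 0, 0, 0, -0.093, 255], [-0.04, 0, 0, 0, 0, -0.093, 255], [-0.04, 0, 0, 0, 0, -0.093, 255]]

```text
clock: 1.15
position: [268.6, -348.4, 430.7]
ee_rot: [-0.325, 0.946, 0.0, 0.0]
contact_force: [0.3, -0.7, -0.3]
gripper_width: 0.2
```

```bash
python3 -c "
from bench import *
s=read_state();print(s['joints'].round(3),s['position'],s['ee_rot'])"
```

```text
[-0.543 -0.02   0.036 -0.    -1.626 -0.366] [ 268.59827506 -348.39862069  430.73132831] [-3.25199019e-01  9.45645576e-01  8.48435928e-05  1.88529406e-04]
```

drive_tool:
  moves:
    - [[-0.04, 0, 0, 0, 0, -0.093, 255], [-0.04, 0, 0, 0, 0, -0.093, 255], [-0.04, 0, 0, 0, 0, -0.093, 255], [-0.04, 0, 0, 0, 0, -0.093, 255], [-0.04, 0, 0, 0, 0, -0.093, 255], [-0.04, 0, 0, 0, 0, -0.093, 255], [-0.04, 0, 0, 0, 0, -0.093, 255], [-0.04, 0, 0, 0, 0, -0.093, 255]]

```text
clock: 1.82
position: [441.1, -86.9, 430.3]
ee_rot: [-0.647, 0.762, 0.0, -0.0]
contact_force: [1.5, -0.2, -1.4]
gripper_width: 0.1
```

drive_tool:
  moves:
    - [[-0.04, 0, 0, 0, 0, -0.093, 255], [-0.04, 0, 0, 0, 0, -0.093, 255], [-0.04, 0, 0, 0, 0, -0.093, 255], [-0.04, 0, 0, 0, 0, -0.093, 255], [-0.04, 0, 0, 0, 0, -0.093, 255], [-0.04, 0, 0, 0, 0, -0.093, 255], [-0.04, 0, 0, 0, 0, -0.093, 255], [-0.04, 0, 0, 0, 0, -0.093, 255]]

```text
clock: 2.48
position: [390.5, 221.8, 430.3]
ee_rot: [0.88, -0.475, -0.0, 0.0]
contact_force: [1.0, -0.1, 0.0]
gripper_width: 0.0
```

drive_tool:
  moves:
    - [[-0.04, 0, 0, 0, 0, -0.093, 255], [-0.04, 0, 0, 0, 0, -0.093, 255]]

```text
clock: 2.65
position: [343.6, 286.5, 430.3]
ee_rot: [0.92, -0.391, -0.0, 0.0]
contact_force: [0.9, 0.7, -0.1]
gripper_width: -0.0
```

```bash
cat >>h.py <<'E'
def to(xyz,P=None):
    s=read_state();r=R.from_quat(s["ee_rot"]);d=r.inv().apply(np.array(xyz)-s["position"])
    print("shift to",xyz,"=",d.round(1),"n",round(np.linalg.norm(d)/41.7,1))
def st():
    s=read_state();r=R.from_quat(s["ee_rot"]).as_matrix();print(round(s["clock"],2),s["position"].round(2),"j",s["joints"].round(3),"xaz",round(np.arctan2(r[1,0],r[0,0]),4),"-yaz",round(np.arctan2(-r[1,1],-r[0,1]),4),"zax",r[:,2].round(3),"F",s["contact_force"].round(1),"T",s["wrist_torque"].round(2),"w",round(s["gripper_width"],1))
E
python3 -c "
from h import *
st();to([430,437,160])
cv2.imwrite('pics/s1.png',get_image('side'))"
```

```text
2.65 [343.56 286.49 430.34] j [ 1.06  -0.005  0.049 -0.    -1.626 -0.294] xaz -0.8042 -yaz 0.7666 zax [-0.001 -0.001 -1.   ] F [ 0.9  0.7 -0.1] T [ 0.1  -0.11 -0.01] w -0.0
shift to [430, 437, 160] = [ -48.5 -166.9  270.2] n 7.7
```

View pics/s1.png

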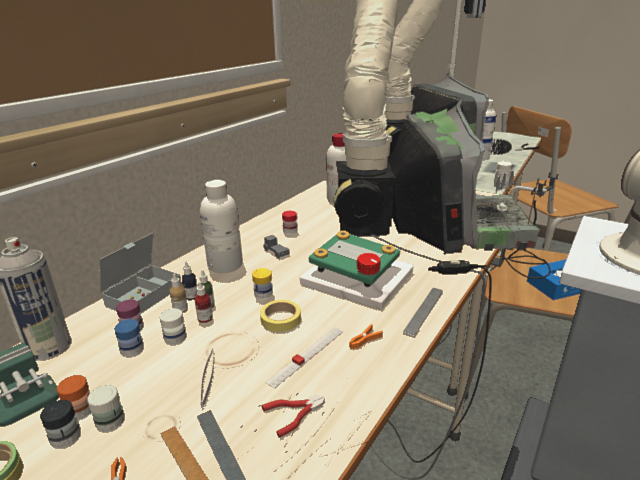

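Side view: the gripper is just entering at upper right (475,5), and the scene is undisturbed. Moving above the knob.

drive_tool:
  moves:
    - [[-0.008, -0.035, 0.012, 0, 0, 0, 255], [-0.008, -0.035, 0.012, 0, 0, 0, 255], [-0.008, -0.033, 0.012, 0, 0, 0, 255], [-0.008, -0.032, 0.02, 0, 0, 0, 255], [-0.008, -0.032, 0.02, 0, 0, 0, 255], [-0.0085, 0, 0.036, 0, 0, 0, 255], [0, 0, 0.04, 0, 0, 0, 255], [0, 0, 0.04, 0, 0, 0, 255]]

```text
clock: 3.37
position: [432.1, 435.7, 236.5]
ee_rot: [0.919, -0.393, -0.0, 0.0]
contact_force: [0.4, 1.6, -0.7]
gripper_width: 0.1
```

drive_tool:
  moves:
    - [[0, 0, 0.04, 0, 0, 0, 255], [0, 0, 0.038, 0, 0, 0, 255], [0, 0, 0, 0, 0, 0, 255]]

```text
clock: 3.62
position: [428.3, 430.5, 151.7]
ee_rot: [0.919, -0.394, -0.003, 0.009]
contact_force: [-1.2, -0.6, -1.6]
gripper_width: 0.3
```

```bash
python3 -c "
from h import *
st();to([430.4,437.3,94])
P=camera_params('wrist');w=get_image('wrist')
for nm,lo,hi,z in(('red',(0,150,60),(8,255,255),84),('brass',(13,90,80),(33,255,255),64)):
    for c,s in blobs(w,lo,hi,None,150): print(nm,c.round(1),s,ray('wrist',c,z,P).round(1))
cv2.imwrite('pics/w1.png',np.hstack([cv2.resize(w,(400,300)),cv2.resize(get_image('side'),(400,300))]))"
```

```text
3.62 [428.3  430.47 151.68] j [ 1.052  0.41  -0.106 -0.004 -1.072 -0.29 ] xaz -0.8107 -yaz 0.7601 zax [-0.012 -0.014 -1.   ] F [-1.2 -0.6 -1.6] T [-0.18  0.08 -0.04] w 0.3
shift to [430.4, 437.3, 94] = [-3.6 -7.3 57.6] n 1.4
red [307.6 243.9] [ 278  210   61   64 2604] [433.9 435.1  84. ]
red [155.5 371.9] [147 364  18  17 163] [447.2 581.8  84. ]
brass [278.  34.] [ 257   10   44   49 1415] [530.8 356.7  64. ]
brass [194.5 135.7] [ 175  116   40   41 1080] [530.9 436.2  64. ]
brass [392.7 154.2] [ 374  135   39   39 1012] [431.  357.7  64. ]
brass [ 40.8 180.7] [  15  155   52   51 1995] [585.9 527.3  64. ]
brass [116.1 266. ] [  75  229   83   76 2123] [516.4 545.   64. ]
brass [ 13.5 465. ] [  0 447  33  33 484] [476.  760.1  64. ]
```

View pics/w1.png

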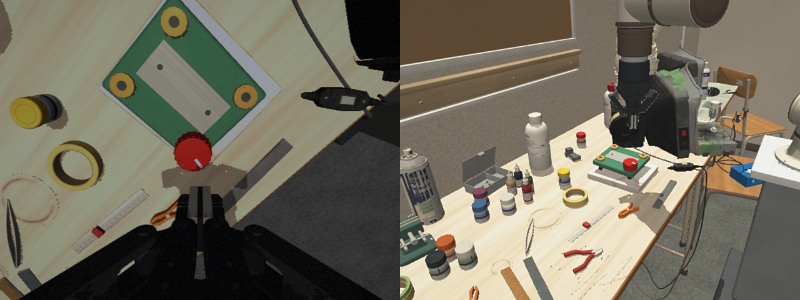

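Wrist view: knob at (192,155) of the half-scale picture and the three caps clear. The arm stands well above the booth. Approaching the knob.

drive_tool:
  moves:
    - [[0, -0.003, 0.025, 0, 0, 0, 255], [0, 0, 0.022, 0, 0, 0, 255], [0, 0, 0, 0, 0, 0, 255], [0, 0, 0, 0, 0, 0, 255], [0, 0, 0, 0, 0, 0, 255]]

```text
clock: 4.13
position: [435.8, 439.0, 117.3]
ee_rot: [0.919, -0.393, 0.001, -0.003]
contact_force: [0.5, -0.4, -0.5]
gripper_width: 0.4
```

```bash
python3 -c "
from h import *
st();to([430.7,437,94])"
```

```text
4.13 [435.78 439.02 117.35] j [ 1.051e+00  4.480e-01 -1.410e-01  1.000e-03 -9.760e-01 -2.890e-01] xaz -0.8081 -yaz 0.7627 zax [ 0.004  0.004 -1.   ] F [ 0.5 -0.4 -0.5] T [0.04 0.01 0.04] w 0.4
shift to [430.7, 437, 94] = [-2.   5.2 23.3] n 0.6
```

drive_tool:
  moves:
    - [[0, 0, 0.008, 0, 0, 0, 255], [0, 0, 0, 0, 0, 0, 255], [0, 0, 0, 0, 0, 0, 255]]

```text
clock: 4.38
position: [434.4, 437.4, 106.5]
ee_rot: [0.919, -0.393, 0.0, -0.0]
contact_force: [0.6, -0.2, -0.6]
gripper_width: 0.1
```

drive_tool:
  moves:
    - [[0, 0, 0, 0, 0, 0, 255]]

```text
clock: 4.47
position: [434.5, 437.5, 106.4]
ee_rot: [0.919, -0.393, 0.0, -0.0]
contact_force: [0.5, 0.2, -0.5]
gripper_width: -0.2
```

```bash
python3 -c "
from h import *
st();to([430.7,437,94])"
```

```text
4.47 [434.5  437.49 106.43] j [ 1.051  0.459 -0.154  0.    -0.957 -0.289] xaz -0.8087 -yaz 0.7621 zax [ 0.     0.001 -1.   ] F [ 0.5  0.2 -0.5] T [-0.02  0.03 -0.  ] w -0.2
shift to [430.7, 437, 94] = [-2.3  3.1 12.4] n 0.3
```

drive_tool:
  moves:
    - [[-0.0023, 0.0031, 0.004, 0, 0, 0, 255], [0, 0, 0.004, 0, 0, 0, 255], [0, 0, 0.004, 0, 0, 0, 255], [0, 0, 0, 0, 0, 0, 255], [0, 0, 0, 0, 0, 0, 255]]

```text
clock: 4.88
position: [430.4, 436.6, 93.4]
ee_rot: [0.919, -0.393, -0.0, 0.001]
contact_force: [0.1, 0.3, 0.2]
gripper_width: -0.3
```

drive_tool:
  moves:
    - [[0, 0, 0.002, 0, 0, 0, 255], [0, 0, 0, 0, 0, 0, 255]]

```text
clock: 5.05
position: [430.5, 436.8, 91.6]
ee_rot: [0.919, -0.394, -0.0, 0.0]
contact_force: [-0.2, -0.5, -0.1]
gripper_width: -0.0
```

drive_tool:
  moves:
    - [[0, 0, 0.001, 0, 0, 0, 255], [0, 0, 0, 0, 0, 0, 255]]

```text
clock: 5.22
position: [430.5, 436.8, 90.8]
ee_rot: [0.919, -0.394, -0.0, 0.0]
contact_force: [-0.9, 0.1, -0.9]
gripper_width: -0.0
```

drive_tool:
  moves:
    - [[0, 0, 0.001, 0, 0, 0, 255], [0, 0, 0, 0, 0, 0, 255]]

```text
clock: 5.38
position: [430.5, 436.8, 89.8]
ee_rot: [0.919, -0.393, -0.0, 0.0]
contact_force: [0.6, -0.0, -0.3]
gripper_width: -0.2
```

drive_tool:
  moves:
    - [[0, 0, 0.001, 0, 0, 0, 255], [0, 0, 0, 0, 0, 0, 255]]

```text
clock: 5.55
position: [430.5, 436.7, 88.7]
ee_rot: [0.919, -0.393, -0.0, 0.0]
contact_force: [0.3, -0.4, -0.6]
gripper_width: 0.1
```

drive_tool:
  moves:
    - [[0, 0, 0.001, 0, 0, 0, 255], [0, 0, 0, 0, 0, 0, 255]]

```text
clock: 5.72
position: [430.5, 436.8, 87.7]
ee_rot: [0.919, -0.393, -0.0, 0.0]
contact_force: [0.7, 0.0, 0.4]
gripper_width: -0.1
```

drive_tool:
  moves:
    - [[0, 0, 0.001, 0, 0, 0, 255], [0, 0, 0, 0, 0, 0, 255]]

```text
clock: 5.88
position: [430.5, 436.7, 86.7]
ee_rot: [0.919, -0.393, -0.0, 0.0]
contact_force: [-0.4, 0.4, -0.6]
gripper_width: 0.2
```

drive_tool:
  moves:
    - [[0, 0, 0.001, 0, 0, 0, 255], [0, 0, 0, 0, 0, 0, 255]]

```text
clock: 6.05
position: [430.5, 436.8, 85.7]
ee_rot: [0.919, -0.394, -0.0, 0.0]
contact_force: [0.5, 0.9, -0.5]
gripper_width: 0.3
```

drive_tool:
  moves:
    - [[0, 0, 0.001, 0, 0, 0, 255], [0, 0, 0, 0, 0, 0, 255]]

```text
clock: 6.22
position: [430.5, 436.8, 84.7]
ee_rot: [0.919, -0.394, -0.0, 0.0]
contact_force: [0.2, -0.6, 0.2]
gripper_width: -0.1
```

drive_tool:
  moves:
    - [[0, 0, 0.001, 0, 0, 0, 255], [0, 0, 0, 0, 0, 0, 255]]

```text
clock: 6.38
position: [430.4, 436.7, 83.7]
ee_rot: [0.919, -0.393, -0.0, 0.0]
contact_force: [-0.2, 0.0, -0.3]
gripper_width: -0.0
```

drive_tool:
  moves:
    - [[0, 0, 0.001, 0, 0, 0, 255], [0, 0, 0, 0, 0, 0, 255]]

```text
clock: 6.55
position: [430.5, 436.8, 82.7]
ee_rot: [0.919, -0.394, -0.0, 0.0]
contact_force: [-0.2, 0.2, 0.6]
gripper_width: -0.1
```

drive_tool:
  moves:
    - [[0, 0, 0.001, 0, 0, 0, 255], [0, 0, 0, 0, 0, 0, 255]]

```text
clock: 6.72
position: [430.5, 436.8, 81.7]
ee_rot: [0.919, -0.393, -0.0, 0.0]
contact_force: [-0.5, 0.0, -0.1]
gripper_width: -0.1
```

```bash
python3 -c "
from h import *
st()
w=get_image('wrist');s=get_image('side')[170:310,280:480]
cv2.imwrite('pics/w2.png',np.hstack([cv2.resize(w,(320,240))[:,:],cv2.resize(s,(343,240),interpolation=2)]))"
```

```text
6.72 [430.45 436.76  81.73] j [ 1.056  0.481 -0.188 -0.    -0.902 -0.294] xaz -0.8088 -yaz 0.762 zax [-0. -0. -1.] F [-0.5  0.  -0.1] T [0.   0.01 0.03] w -0.1
```

View pics/w2.png

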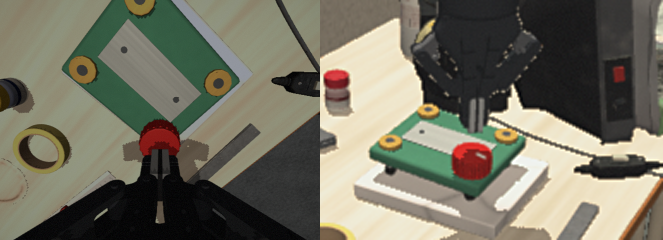

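```bash
python3 -c "
from h import *
for uv in((370.4,247),(368.5,250)):
    print(uv,[ray('side',uv,z).round(1) for z in(64,74,84,94)])
P=camera_params('side');E=np.linalg.inv(P['extrinsics'])
def pj(p):
    q=E@[*p,1];k=P['mtx']@(q[:3]*[1,-1,-1]);return (k[:2]/k[2]).round(1)
for p in((430.7,437,84),(430.7,437,74),(430.7,437,58),(430.7,457,84),(530.5,436.3,64),(530.5,356.6,64),(430.5,357.3,64)):print(p,pj(p))
im=get_image('side');print(P['extrinsics'][:3,3])
for c,s in blobs(im,(13,90,80),(33,255,255),(300,415,220,300),12): print(c.round(1),s)
for c,s in blobs(im,(0,150,60),(8,255,255),(300,415,220,300),12): print('red',c.round(1),s)
cv2.imwrite('pics/s3.png',cv2.resize(im[215:290,320:420],(800,600),interpolation=2))
"
```

```text
(370.4, 247) [array([460.6, 369.4,  64. ]), array([451.9, 386.7,  74. ]), array([443.3, 404. ,  84. ]), array([434.6, 421.3,  94. ])]
(368.5, 250) [array([457.9, 382. ,  64. ]), array([449.4, 399. ,  74. ]), array([440.8, 416. ,  84. ]), array([432.2, 433. ,  94. ])]
(430.7, 437, 84) [368.  256.2]
(430.7, 437, 74) [367.8 261.3]
(430.7, 437, 58) [367.5 269.2]
(430.7, 457, 84) [362.5 261. ]
(530.5, 436.3, 64) [320.1 252.1]
(530.5, 356.6, 64) [342. 236.]
(430.5, 357.3, 64) [387.7 248.3]
[ 105.06555648 1079.85869889  474.58015172]
[342.8 234.3] [337 230  13   9  87]
[388.2 248.7] [382 244  13  10  95]
[320.5 252.8] [314 248  14  10  95]
red [367.9 263.5] [357 253  23  22 409]
```

View pics/s3.png

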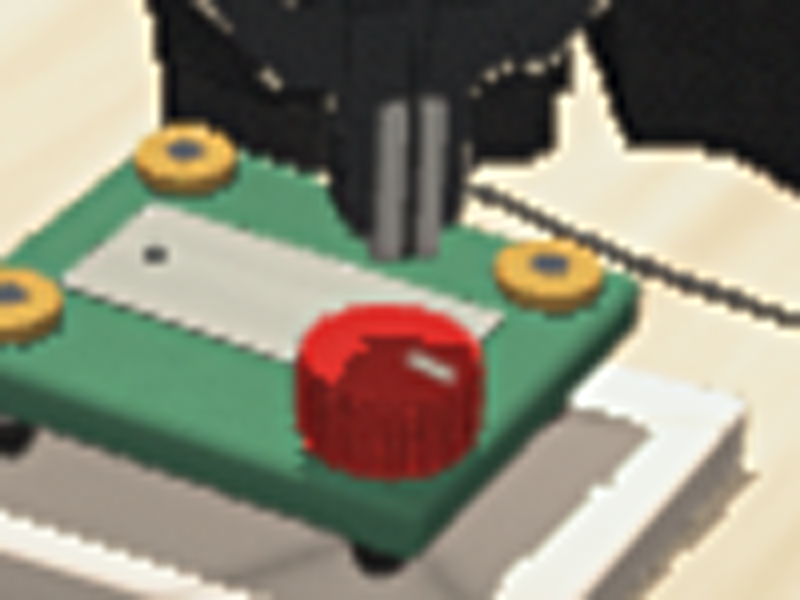

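```bash
python3 -c "
from h import *
st()
P=camera_params('wrist');w=get_image('wrist')
print(P['extrinsics'].round(3),P['mtx'].round(0))
for uv in((300,295),(320,295),(340,295)):
    print(uv,[ray('wrist',uv,z,P).round(1) for z in(74,84,94,104)])
cv2.imwrite('pics/w3.png',cv2.resize(w[220:420,220:420],(600,600),interpolation=2))"
```

```text
6.87 [430.53 436.83  81.9 ] j [ 1.056  0.481 -0.188  0.    -0.902 -0.294] xaz -0.8088 -yaz 0.762 zax [-0. -0. -1.] F [-0.3  0.2  1.2] T [-0.05  0.06 -0.06] w -0.0
[[-7.24000e-01  6.52000e-01  2.26000e-01  4.88996e+02]
 [-6.90000e-01 -6.84000e-01 -2.37000e-01  3.76393e+02]
 [-0.00000e+00 -3.27000e-01  9.45000e-01  2.45468e+02]
 [ 0.00000e+00  0.00000e+00  0.00000e+00  1.00000e+00]] [[383.   0. 320.]
 [  0. 383. 239.]
 [  0.   0.   1.]]
(300, 295) [array([434.6, 447.9,  74. ]), array([437.8, 443.7,  84. ]), array([440.9, 439.6,  94. ]), array([444.1, 435.4, 104. ])]
(320, 295) [array([427.4, 441. ,  74. ]), array([431. , 437.2,  84. ]), array([434.6, 433.5,  94. ]), array([438.1, 429.7, 104. ])]
(340, 295) [array([420.1, 434.1,  74. ]), array([424.1, 430.8,  84. ]), array([428.2, 427.4,  94. ]), array([432.2, 424. , 104. ])]
```

View pics/w3.png

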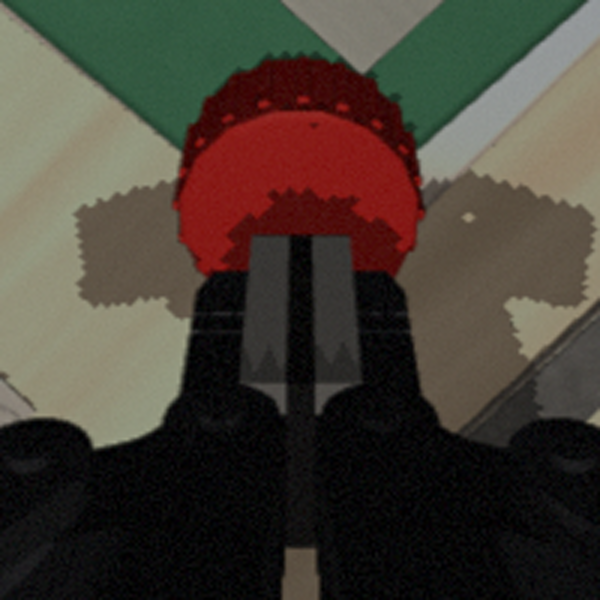

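The two views agree that the shut fingertips are still about 18 mm above the knob top. The tip is at wrist (320,299) and side (370.6,247), giving z≈100, not 74. I'll keep descending under force watch.

drive_tool:
  moves:
    - [[0, 0, 0.002, 0, 0, 0, 255], [0, 0, 0.002, 0, 0, 0, 255], [0, 0, 0.002, 0, 0, 0, 255], [0, 0, 0.002, 0, 0, 0, 255], [0, 0, 0, 0, 0, 0, 255]]

```text
clock: 7.33
position: [430.3, 436.5, 73.3]
ee_rot: [0.919, -0.394, -0.0, 0.001]
contact_force: [-0.5, 0.3, -0.5]
gripper_width: 0.1
```

drive_tool:
  moves:
    - [[0, 0, 0.002, 0, 0, 0, 255], [0, 0, 0.002, 0, 0, 0, 255], [0, 0, 0, 0, 0, 0, 255]]

```text
clock: 7.58
position: [430.3, 436.6, 69.4]
ee_rot: [0.919, -0.394, -0.0, 0.0]
contact_force: [-0.3, 0.2, 0.1]
gripper_width: -0.1
```

drive_tool:
  moves:
    - [[0, 0, 0.001, 0, 0, 0, 255], [0, 0, 0.001, 0, 0, 0, 255], [0, 0, 0, 0, 0, 0, 255]]

```text
clock: 7.83
position: [430.5, 436.8, 67.7]
ee_rot: [0.919, -0.393, -0.0, 0.0]
contact_force: [-0.0, -1.3, 0.9]
gripper_width: -0.3
```

drive_tool:
  moves:
    - [[0, 0, 0.001, 0, 0, 0, 255], [0, 0, 0.0, 0, 0, 0, 255], [0, 0, 0, 0, 0, 0, 255]]

```text
clock: 8.08
position: [430.5, 436.8, 66.9]
ee_rot: [0.919, -0.393, -0.0, 0.0]
contact_force: [-0.2, 0.1, 0.4]
gripper_width: -0.2
```

drive_tool:
  moves:
    - [[0, 0, 0.001, 0, 0, 0, 255], [0, 0, 0.0, 0, 0, 0, 255]]

```text
clock: 8.25
position: [430.5, 436.8, 65.8]
ee_rot: [0.919, -0.393, -0.0, 0.0]
contact_force: [-0.4, -0.9, 0.2]
gripper_width: 0.0
```

drive_tool:
  moves:
    - [[0, 0, 0.001, 0, 0, 0, 255], [0, 0, 0.0, 0, 0, 0, 255]]

```text
clock: 8.42
position: [430.4, 436.7, 64.7]
ee_rot: [0.919, -0.394, -0.0, 0.0]
contact_force: [-1.3, 0.1, -0.0]
gripper_width: 0.0
```

drive_tool:
  moves:
    - [[0, 0, 0.001, 0, 0, 0, 255], [0, 0, 0.0, 0, 0, 0, 255]]

```text
clock: 8.58
position: [430.5, 436.7, 63.7]
ee_rot: [0.919, -0.394, -0.0, 0.0]
contact_force: [-0.1, 0.5, 0.3]
gripper_width: 0.3
```

drive_tool:
  moves:
    - [[0, 0, 0.001, 0, 0, 0, 255], [0, 0, 0.0, 0, 0, 0, 255]]

```text
clock: 8.75
position: [430.5, 436.8, 62.7]
ee_rot: [0.919, -0.393, -0.0, 0.0]
contact_force: [-0.9, -0.5, 0.5]
gripper_width: 0.1
```

drive_tool:
  moves:
    - [[0, 0, 0.001, 0, 0, 0, 255], [0, 0, 0.0, 0, 0, 0, 255]]

```text
clock: 8.92
position: [430.4, 436.7, 61.7]
ee_rot: [0.919, -0.393, -0.0, 0.0]
contact_force: [0.6, 0.2, -0.4]
gripper_width: 0.0
```

drive_tool:
  moves:
    - [[0, 0, 0.001, 0, 0, 0, 255], [0, 0, 0.0, 0, 0, 0, 255]]

```text
clock: 9.08
position: [430.5, 436.8, 60.7]
ee_rot: [0.919, -0.393, -0.0, 0.0]
contact_force: [-0.0, -0.9, -0.5]
gripper_width: 0.0
```

drive_tool:
  moves:
    - [[0, 0, 0.001, 0, 0, 0, 255], [0, 0, 0.0, 0, 0, 0, 255]]

```text
clock: 9.25
position: [430.5, 436.7, 59.7]
ee_rot: [0.919, -0.394, -0.0, 0.0]
contact_force: [0.7, -0.8, -0.7]
gripper_width: -0.3
```

drive_tool:
  moves:
    - [[0, 0, 0.001, 0, 0, 0, 255], [0, 0, 0.0, 0, 0, 0, 255]]

```text
clock: 9.42
position: [430.5, 436.8, 58.7]
ee_rot: [0.919, -0.393, -0.0, 0.0]
contact_force: [-0.4, -0.7, 0.8]
gripper_width: -0.1
```

```bash
python3 -c "
from h import *
st()
w=get_image('wrist');im=get_image('side')
cv2.imwrite('pics/w4.png',np.hstack([cv2.resize(w[220:370,240:400],(427,400),interpolation=2),cv2.resize(im[220:290,330:400],(400,400),interpolation=2)]))"
```

```text
9.42 [430.45 436.76  58.73] j [ 1.056  0.507 -0.211 -0.    -0.853 -0.294] xaz -0.8088 -yaz 0.762 zax [-0. -0. -1.] F [-0.4 -0.7  0.8] T [-0.01  0.01  0.01] w -0.1
```

View pics/w4.png

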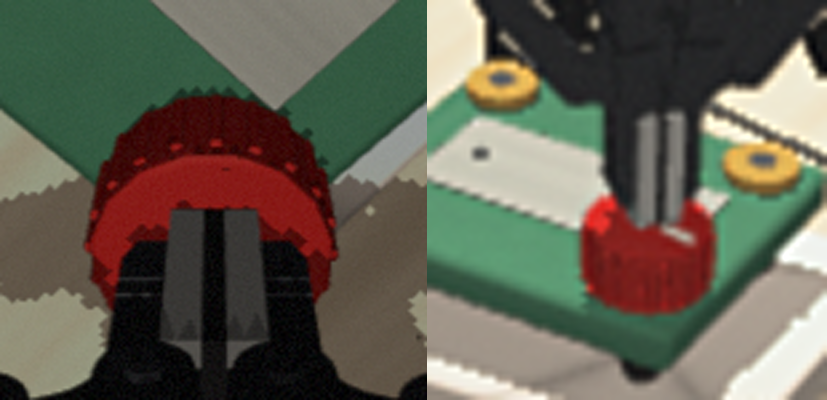

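Wrist and side views show the tips now just over the knob top, with the shadow closed up. Continuing.

drive_tool:
  moves:
    - [[0, 0, 0.001, 0, 0, 0, 255], [0, 0, 0.0, 0, 0, 0, 255]]

```text
clock: 9.68
position: [430.6, 437.0, 58.0]
ee_rot: [0.919, -0.393, 0.0, -0.0]
contact_force: [0.7, 0.8, 0.6]
gripper_width: -0.0
```

drive_tool:
  moves:
    - [[0, 0, 0.001, 0, 0, 0, 255], [0, 0, 0.0, 0, 0, 0, 255]]

```text
clock: 9.85
position: [430.6, 437.4, 57.6]
ee_rot: [0.919, -0.393, 0.0, -0.001]
contact_force: [-1.5, 0.1, 3.5]
gripper_width: 0.2
```

drive_tool:
  moves:
    - [[0, 0, 0.001, 0, 0, 0, 255], [0, 0, 0.0, 0, 0, 0, 255]]

```text
clock: 10.02
position: [430.6, 437.6, 57.1]
ee_rot: [0.919, -0.393, 0.0, -0.001]
contact_force: [-2.4, 0.4, 6.4]
gripper_width: -0.0
```

drive_tool:
  moves:
    - [[0, 0, 0.001, 0, 0, 0, 255], [0, 0, 0.0, 0, 0, 0, 255]]

```text
clock: 10.18
position: [430.6, 437.9, 56.7]
ee_rot: [0.92, -0.393, 0.0, -0.001]
contact_force: [-4.3, -0.0, 8.9]
gripper_width: -0.2
```

drive_tool:
  moves:
    - [[0, 0, 0.001, 0, 0, 0, 255], [0, 0, 0.0, 0, 0, 0, 255]]

```text
clock: 10.35
position: [430.5, 438.1, 56.3]
ee_rot: [0.92, -0.393, 0.0, -0.001]
contact_force: [-5.2, 0.9, 11.5]
gripper_width: 0.3
```

drive_tool:
  moves:
    - [[0, 0, -0.013, 0, 0, 0, 255], [0, 0, -0.013, 0, 0, 0, 255], [0.032, -0.00425, 0, 0, 0, 0, 255], [0.032, -0.00425, 0, 0, 0, 0, 255], [0.032, -0.00425, 0, 0, 0, 0, 255], [0.031, -0.00425, 0, 0, 0, 0, 255], [0, 0, 0.01, 0, 0, 0, 255], [0, 0, 0.01, 0, 0, 0, 255]]

```text
clock: 11.02
position: [531.7, 355.5, 59.4]
ee_rot: [0.919, -0.395, 0.0, -0.0]
contact_force: [0.5, 1.2, -0.3]
gripper_width: 0.1
```

drive_tool:
  moves:
    - [[0, 0, 0, 0, 0, 0, 255], [0, 0, 0, 0, 0, 0, 255], [0, 0, 0, 0, 0, 0, 255], [0, 0, 0, 0, 0, 0, 255], [0, 0, 0, 0, 0, 0, 255]]

```text
clock: 11.43
position: [530.2, 357.6, 60.5]
ee_rot: [0.92, -0.393, 0.0, -0.0]
contact_force: [1.0, 0.2, 0.1]
gripper_width: 0.0
```

```bash
python3 -c "
from h import *
st();to([530.5,356.6,50])"
```

```text
11.43 [530.2  357.6   60.46] j [ 0.846  0.542 -0.14   0.    -0.888 -0.083] xaz -0.8074 -yaz 0.7634 zax [ 0.001  0.001 -1.   ] F [1.  0.2 0.1] T [ 0.05  0.   -0.  ] w 0.0
shift to [530.5, 356.6, 50] = [ 0.9  0.5 10.5] n 0.3
```

drive_tool:
  moves:
    - [[0.001, 0, 0.002, 0, 0, 0, 255], [0, 0, 0.002, 0, 0, 0, 255], [0, 0, 0, 0, 0, 0, 255]]

```text
clock: 11.68
position: [530.9, 355.8, 55.5]
ee_rot: [0.919, -0.393, -0.0, 0.0]
contact_force: [-0.0, -0.5, 0.2]
gripper_width: -0.1
```

drive_tool:
  moves:
    - [[0, 0, 0.002, 0, 0, 0, 255], [0, 0, 0.002, 0, 0, 0, 255], [0, 0, 0, 0, 0, 0, 255]]

```text
clock: 11.93
position: [531.0, 355.7, 51.3]
ee_rot: [0.919, -0.394, -0.0, 0.0]
contact_force: [0.3, -1.0, -0.3]
gripper_width: -0.2
```

drive_tool:
  moves:
    - [[0, 0, 0.002, 0, 0, 0, 255], [0, 0, 0.0, 0, 0, 0, 255]]

```text
clock: 12.1
position: [531.0, 355.8, 49.5]
ee_rot: [0.919, -0.394, -0.0, 0.0]
contact_force: [-0.9, 0.7, 0.3]
gripper_width: -0.0
```

drive_tool:
  moves:
    - [[0, 0, 0.002, 0, 0, 0, 255], [0, 0, 0.0, 0, 0, 0, 255]]

```text
clock: 12.27
position: [531.0, 355.8, 47.5]
ee_rot: [0.919, -0.394, -0.0, 0.0]
contact_force: [-0.7, 0.9, -0.8]
gripper_width: -0.3
```

drive_tool:
  moves:
    - [[0, 0, 0.002, 0, 0, 0, 255], [0, 0, 0.0, 0, 0, 0, 255]]

```text
clock: 12.43
position: [531.2, 355.9, 45.7]
ee_rot: [0.919, -0.393, 0.0, 0.0]
contact_force: [0.4, 0.3, -0.1]
gripper_width: -0.2
```

drive_tool:
  moves:
    - [[0, 0, 0.002, 0, 0, 0, 255], [0, 0, 0.0, 0, 0, 0, 255]]

```text
clock: 12.6
position: [531.1, 355.9, 43.6]
ee_rot: [0.919, -0.394, -0.0, 0.0]
contact_force: [0.6, 0.6, 0.4]
gripper_width: -0.4
```

drive_tool:
  moves:
    - [[0, 0, 0.002, 0, 0, 0, 255], [0, 0, 0.0, 0, 0, 0, 255]]

```text
clock: 12.77
position: [531.6, 355.7, 42.4]
ee_rot: [0.919, -0.393, 0.0, 0.0]
contact_force: [-0.6, -1.1, 4.0]
gripper_width: 0.1
```

drive_tool:
  moves:
    - [[0, 0, 0.001, 0, 0, 0, 255], [0, 0, 0.0, 0, 0, 0, 255]]

```text
clock: 12.93
position: [531.8, 355.6, 42.1]
ee_rot: [0.919, -0.393, 0.001, -0.0]
contact_force: [-0.2, -2.6, 6.8]
gripper_width: -0.1
```

drive_tool:
  moves:
    - [[0, 0, 0.001, 0, 0, 0, 255], [0, 0, 0.0, 0, 0, 0, 255]]

```text
clock: 13.1
position: [531.9, 355.5, 41.7]
ee_rot: [0.919, -0.393, 0.001, -0.0]
contact_force: [-1.6, -3.8, 10.0]
gripper_width: 0.3
```

drive_tool:
  moves:
    - [[0, 0, 0.001, 0, 0, 0, 255], [0, 0, 0.0, 0, 0, 0, 255]]

```text
clock: 13.27
position: [532.1, 355.4, 41.3]
ee_rot: [0.919, -0.393, 0.001, -0.0]
contact_force: [-0.7, -4.5, 11.9]
gripper_width: 0.1
```

drive_tool:
  moves:
    - [[0, 0, 0.001, 0, 0, 0, 255], [0, 0, 0.0, 0, 0, 0, 255]]

```text
clock: 13.43
position: [532.3, 355.4, 40.9]
ee_rot: [0.92, -0.393, 0.001, -0.0]
contact_force: [-2.2, -5.2, 13.7]
gripper_width: -0.1
```

drive_tool:
  moves:
    - [[0, 0, 0.001, 0, 0, 0, 255], [0, 0, 0.0, 0, 0, 0, 255]]

```text
clock: 13.6
position: [532.5, 355.2, 40.6]
ee_rot: [0.92, -0.393, 0.001, -0.0]
contact_force: [-2.3, -5.8, 15.8]
gripper_width: 0.1
```

drive_tool:
  moves:
    - [[0, 0, 0.001, 0, 0, 0, 255], [0, 0, 0.0, 0, 0, 0, 255]]

```text
clock: 13.77
position: [532.7, 355.1, 40.2]
ee_rot: [0.92, -0.393, 0.002, -0.0]
contact_force: [-2.0, -7.4, 18.6]
gripper_width: -0.1
```

drive_tool:
  moves:
    - [[0, 0, -0.016, 0, 0, 0, 255], [-0.0234, 0.0238, 0, 0, 0, 0, 255], [-0.0234, 0.0238, 0, 0, 0, 0, 255], [-0.0234, 0.0238, 0, 0, 0, 0, 255], [0, 0, 0, 0, 0, 0, 255], [0, 0, 0, 0, 0, 0, 255], [0, 0, 0.004, 0, 0, 0, 255], [0, 0, 0.002, 0, 0, 0, 255]]

```text
clock: 14.43
position: [431.8, 357.9, 45.5]
ee_rot: [0.919, -0.394, 0.0, -0.0]
contact_force: [-0.4, -0.1, -0.4]
gripper_width: 0.3
```

drive_tool:
  moves:
    - [[0, 0, 0, 0, 0, 0, 255], [0, 0, 0, 0, 0, 0, 255], [0, 0, 0, 0, 0, 0, 255]]

```text
clock: 14.68
position: [431.6, 357.3, 45.5]
ee_rot: [0.919, -0.394, -0.0, 0.0]
contact_force: [0.1, -0.4, 0.0]
gripper_width: -0.3
```

drive_tool:
  moves:
    - [[0, 0, 0.002, 0, 0, 0, 255], [0, 0, 0.0, 0, 0, 0, 255]]

```text
clock: 14.85
position: [431.2, 357.2, 43.5]
ee_rot: [0.919, -0.394, -0.0, 0.0]
contact_force: [-0.3, 0.7, 0.3]
gripper_width: -0.0
```

drive_tool:
  moves:
    - [[0, 0, 0.001, 0, 0, 0, 255], [0, 0, 0.0, 0, 0, 0, 255]]

```text
clock: 15.02
position: [431.0, 357.3, 42.7]
ee_rot: [0.919, -0.394, -0.0, 0.0]
contact_force: [-0.7, 0.7, -0.6]
gripper_width: 0.4
```

drive_tool:
  moves:
    - [[0, 0, 0.001, 0, 0, 0, 255], [0, 0, 0.0, 0, 0, 0, 255]]

```text
clock: 15.18
position: [431.1, 357.3, 42.1]
ee_rot: [0.919, -0.393, 0.0, 0.0]
contact_force: [-0.9, -0.4, 3.1]
gripper_width: -0.0
```

drive_tool:
  moves:
    - [[0, 0, 0.001, 0, 0, 0, 255], [0, 0, 0.0, 0, 0, 0, 255]]

```text
clock: 15.35
position: [431.2, 357.2, 41.6]
ee_rot: [0.919, -0.393, 0.0, 0.0]
contact_force: [-1.1, -2.2, 6.3]
gripper_width: 0.1
```

Pressed at about 6 N, the TCP heights are knob 57.1, c 42.15 and d 41.6. The lack is then about 5.9 mm, or roughly 2.95 rad clockwise. Next I go over the knob, open, and pre-rotate counter-clockwise.

drive_tool:
  moves:
    - [[0, 0, -0.04, 0, 0, 0, 255], [0, 0, -0.006, 0, 0, 0, 75], [-0.0193, -0.0183, 0, 0, 0, 0, 75], [-0.0193, -0.0183, 0, 0, 0, 0, 75], [-0.0192, -0.0182, 0, 0, 0, 0, 75], [0, 0, 0, 0, 0, -0.12, 75], [0, 0, 0, 0, 0, -0.12, 75], [0, 0, 0, 0, 0, -0.12, 75]]

```text
clock: 16.02
position: [430.6, 438.0, 86.7]
ee_rot: [0.976, -0.219, 0.0, -0.0]
contact_force: [-0.1, 0.2, 0.5]
gripper_width: 60.0
```

drive_tool:
  moves:
    - [[0, 0, 0, 0, 0, -0.12, 75], [0, 0, 0, 0, 0, -0.12, 75], [0, 0, 0, 0, 0, -0.12, 75], [0, 0, 0, 0, 0, -0.12, 75], [0, 0, 0, 0, 0, -0.12, 75], [0, 0, 0, 0, 0, -0.12, 75], [0, 0, 0, 0, 0, -0.12, 75], [0, 0, 0, 0, 0, -0.12, 75]]

```text
clock: 16.68
position: [430.9, 437.5, 87.0]
ee_rot: [0.967, 0.256, 0.0, -0.0]
contact_force: [-0.7, 0.9, -0.1]
gripper_width: 60.1
```

drive_tool:
  moves:
    - [[0, 0, 0, 0, 0, -0.12, 75], [0, 0, 0, 0, 0, 0, 75], [0, 0, 0, 0, 0, 0, 75], [0, 0, 0, 0, 0, 0, 75]]

```text
clock: 17.02
position: [430.8, 437.3, 86.9]
ee_rot: [0.951, 0.309, 0.0, -0.0]
contact_force: [-0.1, -0.0, -0.3]
gripper_width: 60.4
```

```bash
python3 -c "
from h import *
st();to([430.6,436.9,41])
P=camera_params('wrist');w=get_image('wrist')
for nm,lo,hi,z in(('red',(0,150,60),(8,255,255),84),('brass',(13,90,80),(33,255,255),64)):
    for c,s in blobs(w,lo,hi,None,300): print(nm,c.round(1),s,ray('wrist',c,z,P).round(1))
cv2.imwrite('pics/w5.png',np.hstack([cv2.resize(w,(400,300)),cv2.resize(get_image('side')[180:300,300:460],(400,300),interpolation=2)]))"
```

```text
17.02 [430.84 437.26  86.93] j [ 1.056  0.476 -0.182 -0.    -0.913  1.143] xaz 0.6286 -yaz 2.1994 zax [ 0.  0. -1.] F [-0.1 -0.  -0.3] T [ 0.05 -0.02  0.  ] w 60.4
shift to [430.6, 436.9, 41] = [-0.4  0.2 45.9] n 1.1
red [16.3 26.5] [  1   9  31  36 628] [453.9 599.7  84. ]
red [319.  281.5] [ 278  245   81   75 3971] [434.8 441.3  84. ]
brass [205.   17.6] [ 149    0  110   36 1938] [499.4 548.7  64. ]
brass [447. 115.] [ 420   87   55   57 2049] [530.8 437.6  64. ]
brass [124.1 195.9] [ 94 170  64  51 329] [408.1 541.6  64. ]
brass [568.1 215.3] [ 542  192   53   49 1695] [530.7 355.5  64. ]
```

View pics/w5.png

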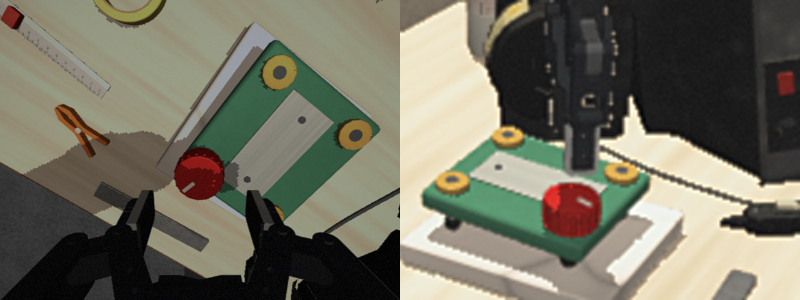

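Wrist view: knob at (199,175) sits midway between the fingers (150 and 250), and the caps have not moved. Descending to grip.

drive_tool:
  moves:
    - [[0, 0, 0.015, 0, 0, 0, 75], [0, 0, 0.012, 0, 0, 0, 75], [0, 0, 0.01, 0, 0, 0, 75], [0, 0, 0.008, 0, 0, 0, 75], [0, 0, 0.0, 0, 0, 0, 75], [0, 0, 0, 0, 0, 0, 75]]

```text
clock: 17.62
position: [430.8, 437.0, 41.5]
ee_rot: [0.951, 0.31, -0.0, 0.0]
contact_force: [-0.1, 0.2, -1.3]
gripper_width: 60.2
```

drive_tool:
  moves:
    - [[0, 0, 0, 0, 0, 0, 110], [0, 0, 0, 0, 0, 0, 125], [0, 0, 0, 0, 0, 0, 255], [0, 0, 0, 0, 0, 0, 255], [0, 0, 0, 0, 0, 0, 255], [0, 0, 0, 0, 0, 0, 255]]

```text
clock: 18.12
position: [431.0, 438.0, 43.0]
ee_rot: [0.951, 0.311, 0.001, -0.001]
contact_force: [-2.9, 1.6, 5.3]
gripper_width: 37.5
```

```bash
python3 -c "
from h import *
st()"
```

```text
18.12 [431.01 438.04  42.97] j [ 1.057  0.527 -0.223  0.    -0.818  1.146] xaz 0.6317 -yaz 2.2025 zax [ 0.001  0.002 -1.   ] F [-2.9  1.6  5.3] T [0.36 0.92 0.02] w 37.5
```

drive_tool:
  moves:
    - [[0, 0, -0.0015, 0, 0, 0, 255], [0, 0, 0, 0, 0, 0.1, 255], [0, 0, 0, 0, 0, 0.1, 255], [0, 0, 0, 0, 0, 0.1, 255], [0, 0, 0, 0, 0, 0.1, 255], [0, 0, 0, 0, 0, 0.1, 255]]

```text
clock: 18.62
position: [431.3, 437.9, 43.6]
ee_rot: [0.998, 0.063, 0.001, -0.001]
contact_force: [-0.6, 1.5, 2.9]
gripper_width: 38.1
```

```bash
python3 -c "
from h import *
st()"
```

```text
18.62 [431.3  437.94  43.62] j [ 1.056  0.527 -0.223  0.    -0.819  0.642] xaz 0.127 -yaz 1.6978 zax [ 0.001  0.002 -1.   ] F [-0.6  1.5  2.9] T [0.77 0.26 0.17] w 38.1
```

drive_tool:
  moves:
    - [[0, 0, 0, 0, 0, 0.1, 255], [0, 0, 0, 0, 0, 0.1, 255], [0, 0, 0, 0, 0, 0.1, 255], [0, 0, 0, 0, 0, 0.1, 255], [0, 0, 0, 0, 0, 0.1, 255], [0, 0, 0, 0, 0, 0.1, 255], [0, 0, 0, 0, 0, 0.1, 255], [0, 0, 0, 0, 0, 0.1, 255]]

```text
clock: 19.28
position: [432.6, 438.8, 44.7]
ee_rot: [0.944, -0.33, 0.001, -0.003]
contact_force: [-0.7, 0.7, 5.0]
gripper_width: 37.5
```

```bash
python3 -c "
from h import *
st()"
```

```text
19.28 [432.61 438.78  44.75] j [ 1.056  0.526 -0.221  0.002 -0.818 -0.158] xaz -0.6722 -yaz 0.8986 zax [ 0.004  0.004 -1.   ] F [-0.7  0.7  5. ] T [ 0.7  -0.8   0.21] w 37.5
```

drive_tool:
  moves:
    - [[0, 0, -0.0005, 0, 0, 0.1, 255], [0, 0, -0.0005, 0, 0, 0.1, 255], [0, 0, -0.0004, 0, 0, 0.1, 255], [0, 0, -0.0004, 0, 0, 0.1, 255], [0, 0, -0.0003, 0, 0, 0.1, 255], [0, 0, -0.0003, 0, 0, 0.1, 255], [0, 0, -0.0003, 0, 0, 0.1, 255], [0, 0, -0.0003, 0, 0, 0.1, 255]]

```text
clock: 19.95
position: [434.3, 438.6, 48.2]
ee_rot: [0.741, -0.671, 0.001, -0.004]
contact_force: [4.4, -2.1, 3.2]
gripper_width: 38.0
```

```bash
python3 -c "
from h import *
st()"
```

```text
19.95 [434.28 438.63  48.21] j [ 1.054  0.522 -0.218  0.005 -0.823 -0.958] xaz -1.4713 -yaz 0.0995 zax [ 0.007  0.004 -1.   ] F [ 4.4 -2.1  3.2] T [-0.34 -2.84  0.17] w 38.0
```

drive_tool:
  moves:
    - [[0, 0, 0, 0, 0, 0, 75], [0, 0, 0, 0, 0, 0, 75], [0, 0, 0, 0, 0, 0, 75], [0, 0, 0, 0, 0, 0, 75], [0, 0, -0.02, 0, 0, 0, 75], [0, 0, -0.022, 0, 0, 0, 75], [0, 0, 0, 0, 0, 0, 75], [0, 0, 0, 0, 0, 0, 75]]

```text
clock: 20.62
position: [430.9, 437.7, 89.4]
ee_rot: [0.743, -0.67, -0.0, -0.001]
contact_force: [-0.1, 0.1, -0.6]
gripper_width: 60.3
```

```bash
python3 -c "
from h import *
st();to([430.6,436.9,44])
P=camera_params('wrist');w=get_image('wrist');t=get_image('top')
for nm,lo,hi,z in(('red',(0,150,60),(8,255,255),84),('brass',(13,90,80),(33,255,255),64)):
    for c,s in blobs(w,lo,hi,None,300): print(nm,c.round(1),s,ray('wrist',c,z,P).round(1))
    for c,s in blobs(t,lo,hi,(318,395,235,325),12): print('top',nm,c.round(1),s,ray('top',c,z).round(1))
"
```

```text
20.62 [430.95 437.7   89.45] j [ 1.056  0.473 -0.179 -0.    -0.916 -0.953] xaz -1.4679 -yaz 0.1029 zax [ 0.001  0.002 -1.   ] F [-0.1  0.1 -0.6] T [-0.05  0.02  0.02] w 60.3
shift to [430.6, 436.9, 44] = [ 0.8  0.5 45.4] n 1.1
red [316.8 284.2] [ 276  246   82   76 4212] [432.8 436.3  84. ]
brass [127.3  85.3] [ 100   56   55   59 2120] [528.5 354.5  64. ]
brass [341.  118.9] [ 315   91   54   56 1970] [429.2 359.2  64. ]
brass [130.3 245.6] [ 106  224   49   44 1412] [531.9 433.7  64. ]
brass [ 58.3 376.8] [  32  354   54   46 1907] [580.  522.8  64. ]
top brass [335.2 247.6] [329 242  13  12 104] [531.9 434.4  64. ]
top brass [376.3 249. ] [370 243  13  13 105] [528.3 354.6  64. ]
```

The table yawed about 2° while I wound it, with its centre unchanged at (480.5, 396.7). Regripping at the knob's new position for the remaining ~0.85 rad.

drive_tool:
  moves:
    - [[-0.0007, -0.0017, 0.014, 0, 0, 0, 75], [0, 0, 0.012, 0, 0, 0, 75], [0, 0, 0.01, 0, 0, 0, 75], [0, 0, 0.008, 0, 0, 0, 75], [0, 0, 0, 0, 0, 0, 75], [0, 0, 0, 0, 0, 0, 75], [0, 0, 0, 0, 0, 0, 75]]

```text
clock: 21.3
position: [432.7, 438.3, 44.7]
ee_rot: [0.742, -0.67, 0.0, -0.0]
contact_force: [0.7, 0.1, 0.6]
gripper_width: 60.6
```

drive_tool:
  moves:
    - [[0, 0, 0, 0, 0, 0, 110], [0, 0, 0, 0, 0, 0, 125], [0, 0, 0, 0, 0, 0, 255], [0, 0, 0, 0, 0, 0, 255], [0, 0, 0, 0, 0, 0, 255]]

```text
clock: 21.72
position: [432.7, 438.5, 45.2]
ee_rot: [0.742, -0.67, -0.0, -0.001]
contact_force: [-1.3, 1.0, 2.7]
gripper_width: 37.6
```

```bash
python3 -c "
from h import *
st()"
```

```text
21.72 [432.69 438.48  45.24] j [ 1.055  0.527 -0.217  0.    -0.825 -0.952] xaz -1.4686 -yaz 0.1022 zax [ 0.001  0.001 -1.   ] F [-1.3  1.   2.7] T [0.02 0.23 0.04] w 37.6
```

drive_tool:
  moves:
    - [[0, 0, -0.0005, 0, 0, 0.1, 255], [0, 0, -0.0002, 0, 0, 0.1, 255], [0, 0, -0.0002, 0, 0, 0.1, 255], [0, 0, -0.0002, 0, 0, 0.1, 255], [0, 0, -0.0002, 0, 0, 0.1, 255], [0, 0, -0.0002, 0, 0, 0.1, 255], [0, 0, -0.0002, 0, 0, 0.1, 255], [0, 0, -0.0002, 0, 0, 0.1, 255]]

```text
clock: 22.38
position: [432.6, 438.2, 46.4]
ee_rot: [-0.421, 0.907, 0.0, 0.0]
contact_force: [0.6, -0.5, 1.6]
gripper_width: 37.8
```

```bash
python3 -c "
from h import *
st()"
```

```text
22.38 [432.63 438.16  46.43] j [ 1.054  0.525 -0.216  0.    -0.829 -1.757] xaz -2.2731 -yaz -0.7023 zax [ 0.     0.001 -1.   ] F [ 0.6 -0.5  1.6] T [ 0.16 -0.08  0.18] w 37.8
```

drive_tool:
  moves:
    - [[0, 0, 0, 0, 0, 0, 75], [0, 0, 0, 0, 0, 0, 75], [0, 0, 0, 0, 0, 0, 75], [0, 0, 0, 0, 0, 0, 75], [0, 0, -0.02, 0, 0, 0, 75], [0, 0, -0.022, 0, 0, 0, 255], [0, 0, 0, 0, 0, 0, 255], [0, 0, 0, 0, 0, 0, 255]]

```text
clock: 23.05
position: [432.9, 438.8, 89.8]
ee_rot: [-0.423, 0.906, 0.001, 0.001]
contact_force: [-0.1, 0.7, 0.3]
gripper_width: 24.4
```

```bash
python3 -c "
from h import *
st()
P=camera_params('wrist');w=get_image('wrist');t=get_image('top')
for nm,lo,hi,z in(('red',(0,150,60),(8,255,255),84),('brass',(13,90,80),(33,255,255),64)):
    for c,s in blobs(w,lo,hi,None,300): print(nm,c.round(1),s,ray('wrist',c,z,P).round(1))
    for c,s in blobs(t,lo,hi,(318,395,235,325),12): print('top',nm,c.round(1),s,ray('top',c,z).round(1))
to([432.6,438.6,60])
"
```

```text
23.05 [432.91 438.82  89.8 ] j [ 1.054  0.475 -0.174  0.    -0.918 -1.752] xaz -2.268 -yaz -0.6972 zax [ 0.002  0.003 -1.   ] F [-0.1  0.7  0.3] T [-0.04  0.04  0.02] w 24.4
red [319.4 283.4] [ 278  247   82   74 3972] [431.5 437.4  84. ]
red [608.4 453.8] [592 430  29  48 454] [373. 630.  84.]
brass [219.4 149.5] [ 194  124   52   53 1814] [428.8 358.9  64. ]
brass [ 81.8 264.1] [  58  243   48   43 1311] [528.  354.2  64. ]
brass [181.4 355.3] [164 346  42  24 525] [529.7 428.5  64. ]
brass [327.8 417.6] [306 401  59  46 798] [493.5 519.4  64. ]
top brass [335.4 247.4] [330 241  12  13 100] [532.4 434.   64. ]
top brass [376.4 248.9] [371 243  12  13 100] [528.5 354.3  64. ]
shift to [432.6, 438.6, 60] = [-1.2  0.2 27.8] n 0.7
```

drive_tool:
  moves:
    - [[0, 0, 0.01, 0, 0, 0, 255], [0, 0, 0.01, 0, 0, 0, 255], [0, 0, 0.004, 0, 0, 0, 255], [0, 0, 0, 0, 0, 0, 255], [0, 0, 0, 0, 0, 0, 255], [0, 0, 0, 0, 0, 0, 255]]

```text
clock: 23.65
position: [432.2, 437.6, 63.3]
ee_rot: [-0.423, 0.906, -0.0, -0.001]
contact_force: [0.1, 0.3, 0.6]
gripper_width: -0.0
```

drive_tool:
  moves:
    - [[0, 0, 0.001, 0, 0, 0, 255], [0, 0, 0.0, 0, 0, 0, 255]]

```text
clock: 23.82
position: [432.4, 437.9, 62.9]
ee_rot: [-0.423, 0.906, -0.0, -0.0]
contact_force: [-0.4, 0.4, 0.4]
gripper_width: -0.2
```

drive_tool:
  moves:
    - [[0, 0, 0.001, 0, 0, 0, 255], [0, 0, 0.0, 0, 0, 0, 255]]

```text
clock: 23.98
position: [432.5, 438.1, 62.5]
ee_rot: [-0.423, 0.906, 0.0, 0.0]
contact_force: [-1.2, -0.6, 1.9]
gripper_width: -0.2
```

drive_tool:
  moves:
    - [[0, 0, 0.001, 0, 0, 0, 255], [0, 0, 0.0, 0, 0, 0, 255]]

```text
clock: 24.15
position: [432.5, 438.4, 62.1]
ee_rot: [-0.423, 0.906, 0.0, 0.0]
contact_force: [-2.8, -0.5, 5.8]
gripper_width: 0.1
```

drive_tool:
  moves:
    - [[0, 0, 0.001, 0, 0, 0, 255], [0, 0, 0.0, 0, 0, 0, 255]]

```text
clock: 24.32
position: [432.5, 438.6, 61.8]
ee_rot: [-0.423, 0.906, 0.0, 0.001]
contact_force: [-4.0, -0.5, 8.1]
gripper_width: -0.2
```

drive_tool:
  moves:
    - [[0, 0, 0.001, 0, 0, 0, 255], [0, 0, 0.0, 0, 0, 0, 255]]

```text
clock: 24.48
position: [432.5, 438.9, 61.5]
ee_rot: [-0.423, 0.906, 0.001, 0.001]
contact_force: [-4.8, -0.6, 10.3]
gripper_width: 0.1
```

drive_tool:
  moves:
    - [[0, 0, -0.012, 0, 0, 0, 255], [0.0006, -0.0318, 0, 0, 0, 0, 255], [0.0006, -0.0318, 0, 0, 0, 0, 255], [0.0006, -0.0318, 0, 0, 0, 0, 255], [0.0005, -0.0318, 0, 0, 0, 0, 255], [0, 0, 0.012, 0, 0, 0, 255], [0, 0, 0.01, 0, 0, 0, 255], [0, 0, 0, 0, 0, 0, 255]]

```text
clock: 25.15
position: [526.7, 352.9, 46.2]
ee_rot: [-0.422, 0.907, -0.001, -0.003]
contact_force: [-0.9, 0.2, 0.0]
gripper_width: 0.0
```

drive_tool:
  moves:
    - [[0, 0, 0, 0, 0, 0, 255], [0, 0, 0, 0, 0, 0, 255], [0, 0, 0, 0, 0, 0, 255]]

```text
clock: 25.4
position: [528.0, 355.5, 49.8]
ee_rot: [-0.423, 0.906, 0.0, 0.0]
contact_force: [-0.5, -0.3, -0.2]
gripper_width: -0.0
```

```bash
python3 -c "
from h import *
st();to([528.3,354.3,45])"
```

```text
25.4 [528.02 355.53  49.78] j [ 0.846  0.55  -0.158  0.    -0.862 -1.543] xaz -2.2671 -yaz -0.6963 zax [ 0.001  0.001 -1.   ] F [-0.5 -0.3 -0.2] T [ 0.03 -0.01  0.05] w -0.0
shift to [528.3, 354.3, 45] = [ 0.8 -1.   4.8] n 0.1
```

drive_tool:
  moves:
    - [[0.0008, -0.001, 0.003, 0, 0, 0, 255], [0, 0, 0.002, 0, 0, 0, 255], [0, 0, 0, 0, 0, 0, 255]]

```text
clock: 25.65
position: [528.2, 353.2, 44.0]
ee_rot: [-0.423, 0.906, -0.0, -0.0]
contact_force: [0.2, 0.5, -0.0]
gripper_width: 0.1
```

drive_tool:
  moves:
    - [[0, 0, 0.001, 0, 0, 0, 255], [0, 0, 0.0, 0, 0, 0, 255]]

```text
clock: 25.82
position: [528.6, 353.2, 43.2]
ee_rot: [-0.423, 0.906, -0.0, -0.0]
contact_force: [-0.3, -0.7, -0.5]
gripper_width: 0.1
```

drive_tool:
  moves:
    - [[0, 0, 0.001, 0, 0, 0, 255], [0, 0, 0.0, 0, 0, 0, 255]]

```text
clock: 25.98
position: [528.8, 353.3, 42.3]
ee_rot: [-0.423, 0.906, 0.0, 0.0]
contact_force: [0.0, -0.4, 0.5]
gripper_width: 0.3
```

drive_tool:
  moves:
    - [[0, 0, 0.001, 0, 0, 0, 255], [0, 0, 0.0, 0, 0, 0, 255]]

```text
clock: 26.15
position: [529.0, 353.2, 41.9]
ee_rot: [-0.423, 0.906, -0.0, 0.0]
contact_force: [-1.1, -1.7, 3.9]
gripper_width: 0.1
```

drive_tool:
  moves:
    - [[0, 0, 0.001, 0, 0, 0, 255], [0, 0, 0.0, 0, 0, 0, 255]]

```text
clock: 26.32
position: [529.2, 353.2, 41.5]
ee_rot: [-0.423, 0.906, -0.0, 0.001]
contact_force: [-1.7, -1.6, 6.3]
gripper_width: 0.1
```

drive_tool:
  moves:
    - [[0, 0, 0.001, 0, 0, 0, 255], [0, 0, 0.0, 0, 0, 0, 255]]

```text
clock: 26.48
position: [529.3, 353.1, 41.1]
ee_rot: [-0.423, 0.906, -0.0, 0.001]
contact_force: [-1.5, -1.7, 9.7]
gripper_width: -0.4
```

drive_tool:
  moves:
    - [[0, 0, -0.014, 0, 0, 0, 255], [0.0198, 0.0266, 0, 0, 0, 0, 255], [0.0198, 0.0266, 0, 0, 0, 0, 255], [0.0198, 0.0266, 0, 0, 0, 0, 255], [0, 0, 0.004, 0, 0, 0, 255], [0, 0, 0, 0, 0, 0, 255], [0, 0, 0, 0, 0, 0, 255], [0, 0, 0.002, 0, 0, 0, 255]]

```text
clock: 27.15
position: [430.4, 359.6, 47.6]
ee_rot: [-0.423, 0.906, 0.0, 0.001]
contact_force: [-0.4, 0.4, 0.1]
gripper_width: 0.2
```

drive_tool:
  moves:
    - [[0, 0, 0.001, 0, 0, 0, 255], [0, 0, 0, 0, 0, 0, 255], [0, 0, 0, 0, 0, 0, 255]]

```text
clock: 27.4
position: [429.9, 358.8, 46.0]
ee_rot: [-0.422, 0.906, -0.0, -0.0]
contact_force: [-1.4, 0.6, 0.4]
gripper_width: 0.0
```

drive_tool:
  moves:
    - [[0, 0, 0.001, 0, 0, 0, 255], [0, 0, 0.0, 0, 0, 0, 255]]

```text
clock: 27.57
position: [429.5, 358.8, 45.1]
ee_rot: [-0.422, 0.906, -0.0, -0.0]
contact_force: [0.4, 0.4, 0.6]
gripper_width: -0.2
```

drive_tool:
  moves:
    - [[0, 0, 0.001, 0, 0, 0, 255], [0, 0, 0.0, 0, 0, 0, 255]]

```text
clock: 27.73
position: [429.3, 358.9, 44.2]
ee_rot: [-0.423, 0.906, -0.0, -0.0]
contact_force: [-0.6, 0.6, 0.3]
gripper_width: 0.1
```

drive_tool:
  moves:
    - [[0, 0, 0.001, 0, 0, 0, 255], [0, 0, 0.0, 0, 0, 0, 255]]

```text
clock: 27.9
position: [429.3, 358.9, 43.1]
ee_rot: [-0.423, 0.906, -0.0, -0.0]
contact_force: [-0.4, -0.2, -0.5]
gripper_width: -0.7
```

drive_tool:
  moves:
    - [[0, 0, 0.001, 0, 0, 0, 255], [0, 0, 0.0, 0, 0, 0, 255]]

```text
clock: 28.07
position: [429.4, 359.1, 42.4]
ee_rot: [-0.423, 0.906, -0.0, 0.0]
contact_force: [-0.1, 0.5, 1.5]
gripper_width: 0.4
```

drive_tool:
  moves:
    - [[0, 0, 0.001, 0, 0, 0, 255], [0, 0, 0.0, 0, 0, 0, 255]]

```text
clock: 28.23
position: [429.3, 359.0, 42.0]
ee_rot: [-0.423, 0.906, -0.0, 0.0]
contact_force: [-2.8, -1.0, 4.3]
gripper_width: 0.0
```

drive_tool:
  moves:
    - [[0, 0, 0.001, 0, 0, 0, 255], [0, 0, 0.0, 0, 0, 0, 255]]

```text
clock: 28.4
position: [429.3, 358.9, 41.6]
ee_rot: [-0.423, 0.906, -0.0, 0.0]
contact_force: [-3.6, -2.3, 9.7]
gripper_width: 0.2
```

drive_tool:
  moves:
    - [[0, 0, 0.001, 0, 0, 0, 255], [0, 0, 0.0, 0, 0, 0, 255]]

```text
clock: 28.57
position: [429.2, 358.8, 41.2]
ee_rot: [-0.423, 0.906, -0.0, 0.0]
contact_force: [-4.4, -2.8, 12.3]
gripper_width: 0.1
```

Sums are near zero, but that only shows all four feet touch. To see how centred the foot is, I'll press each corner harder, about 20 N. In that regime (a+c)−(b+d) equals the remaining lack directly.

drive_tool:
  moves:
    - [[0, 0, 0.001, 0, 0, 0, 255], [0, 0, 0.001, 0, 0, 0, 255], [0, 0, 0, 0, 0, 0, 255]]

```text
clock: 28.82
position: [429.1, 358.6, 40.5]
ee_rot: [-0.423, 0.906, -0.001, -0.0]
contact_force: [-7.0, -4.7, 20.3]
gripper_width: -0.1
```

drive_tool:
  moves:
    - [[0, 0, 0.001, 0, 0, 0, 255], [0, 0, 0.001, 0, 0, 0, 255], [0, 0, 0, 0, 0, 0, 255]]

```text
clock: 29.07
position: [429.1, 358.5, 39.8]
ee_rot: [-0.424, 0.906, -0.001, 0.0]
contact_force: [-9.6, -5.4, 27.6]
gripper_width: -0.0
```

drive_tool:
  moves:
    - [[0, 0, 0.001, 0, 0, 0, 255], [0, 0, 0, 0, 0, 0, 255]]

```text
clock: 29.23
position: [429.1, 358.4, 39.4]
ee_rot: [-0.424, 0.906, -0.001, 0.0]
contact_force: [-11.2, -6.6, 31.6]
gripper_width: 0.2
```

drive_tool:
  moves:
    - [[0, 0, -0.02, 0, 0, 0, 255], [0, 0, -0.01, 0, 0, 0, 255], [-0.032, -0.013, 0, 0, 0, 0, 255], [-0.032, -0.013, 0, 0, 0, 0, 255], [-0.032, -0.013, 0, 0, 0, 0, 255], [-0.032, -0.013, 0, 0, 0, 0, 255], [0, 0, 0, 0, 0, 0, 255]]

```text
clock: 29.82
position: [556.5, 426.0, 62.7]
ee_rot: [-0.422, 0.907, 0.0, 0.002]
contact_force: [1.1, 0.3, 0.5]
gripper_width: -0.0
```

```bash
python3 -c "
from h import *
st();to([532.2,434,45])"
```

```text
29.82 [556.46 426.02  62.74] j [ 0.884  0.628  0.032  0.002 -0.971 -1.584] xaz -2.27 -yaz -0.6992 zax [ 0.003  0.002 -1.   ] F [1.1 0.3 0.5] T [ 0.02 -0.07 -0.04] w -0.0
shift to [532.2, 434, 45] = [ 9.6 23.7 17.7] n 0.7
```

drive_tool:
  moves:
    - [[0.0096, 0.0237, 0, 0, 0, 0, 255], [0, 0, 0.008, 0, 0, 0, 255], [0, 0, 0.004, 0, 0, 0, 255], [0, 0, 0, 0, 0, 0, 255], [0, 0, 0, 0, 0, 0, 255], [0, 0, 0, 0, 0, 0, 255]]

```text
clock: 30.32
position: [527.5, 431.4, 52.5]
ee_rot: [-0.423, 0.906, 0.0, 0.0]
contact_force: [0.1, 0.3, -0.5]
gripper_width: -0.1
```

```bash
python3 -c "
from h import *
st();to([532.2,434,45])"
```

```text
30.32 [527.51 431.39  52.52] j [ 0.922  0.612 -0.03   0.    -0.929 -1.621] xaz -2.269 -yaz -0.6982 zax [ 0.  0. -1.] F [ 0.1  0.3 -0.5] T [ 0.01  0.03 -0.  ] w -0.1
shift to [532.2, 434, 45] = [-5.  -1.9  7.5] n 0.2
```

drive_tool:
  moves:
    - [[-0.005, -0.002, 0.004, 0, 0, 0, 255], [0, 0, 0.003, 0, 0, 0, 255], [0, 0, 0.001, 0, 0, 0, 255], [0, 0, 0, 0, 0, 0, 255], [0, 0, 0, 0, 0, 0, 255]]

```text
clock: 30.73
position: [531.9, 433.9, 44.1]
ee_rot: [-0.423, 0.906, -0.0, -0.0]
contact_force: [-0.1, 0.1, 0.7]
gripper_width: -0.1
```

drive_tool:
  moves:
    - [[0, 0, 0.001, 0, 0, 0, 255], [0, 0, 0, 0, 0, 0, 255]]

```text
clock: 30.9
position: [531.8, 434.0, 43.2]
ee_rot: [-0.423, 0.906, 0.0, -0.0]
contact_force: [-0.1, 0.6, 0.1]
gripper_width: -0.1
```

drive_tool:
  moves:
    - [[0, 0, 0.001, 0, 0, 0, 255], [0, 0, 0, 0, 0, 0, 255]]

```text
clock: 31.07
position: [532.0, 434.2, 42.5]
ee_rot: [-0.423, 0.906, 0.0, 0.0]
contact_force: [-0.5, 0.4, 0.5]
gripper_width: -0.2
```

drive_tool:
  moves:
    - [[0, 0, 0.001, 0, 0, 0, 255], [0, 0, 0, 0, 0, 0, 255]]

```text
clock: 31.23
position: [532.2, 434.4, 42.1]
ee_rot: [-0.423, 0.906, 0.0, 0.001]
contact_force: [-0.3, -0.4, 3.6]
gripper_width: -0.0
```

drive_tool:
  moves:
    - [[0, 0, 0.001, 0, 0, 0, 255], [0, 0, 0, 0, 0, 0, 255]]

```text
clock: 31.4
position: [532.3, 434.5, 41.7]
ee_rot: [-0.423, 0.906, 0.0, 0.001]
contact_force: [-1.4, -0.4, 6.5]
gripper_width: -0.3
```

drive_tool:
  moves:
    - [[0, 0, 0.001, 0, 0, 0, 255], [0, 0, 0, 0, 0, 0, 255]]

```text
clock: 31.57
position: [532.5, 434.6, 41.4]
ee_rot: [-0.423, 0.906, 0.0, 0.001]
contact_force: [-2.1, -1.5, 8.8]
gripper_width: -0.3
```

drive_tool:
  moves:
    - [[0, 0, 0.001, 0, 0, 0, 255], [0, 0, 0.001, 0, 0, 0, 255], [0, 0, 0.001, 0, 0, 0, 255], [0, 0, 0, 0, 0, 0, 255], [0, 0, 0, 0, 0, 0, 255]]

```text
clock: 31.98
position: [532.9, 435.1, 40.6]
ee_rot: [-0.423, 0.906, 0.0, 0.002]
contact_force: [-3.8, -1.8, 15.3]
gripper_width: -0.0
```

drive_tool:
  moves:
    - [[0, 0, 0.001, 0, 0, 0, 255], [0, 0, 0.001, 0, 0, 0, 255], [0, 0, 0, 0, 0, 0, 255]]

```text
clock: 32.23
position: [533.2, 435.3, 39.9]
ee_rot: [-0.424, 0.906, 0.0, 0.003]
contact_force: [-4.8, -2.8, 19.6]
gripper_width: -0.2
```

drive_tool:
  moves:
    - [[0, 0, 0.001, 0, 0, 0, 255], [0, 0, 0, 0, 0, 0, 255]]

```text
clock: 32.4
position: [533.3, 435.4, 39.6]
ee_rot: [-0.424, 0.906, 0.0, 0.003]
contact_force: [-7.8, -2.7, 22.4]
gripper_width: -0.2
```

drive_tool:
  moves:
    - [[0, 0, -0.016, 0, 0, 0, 255], [0.0215, -0.016, 0, 0, 0, 0, 255], [0.0215, -0.016, 0, 0, 0, 0, 255], [0.0215, -0.016, 0, 0, 0, 0, 255], [0, 0, 0, 0, 0, 0, 255], [0, 0, 0, 0, 0, 0, 255], [0, 0, 0, 0, 0, 0, 255]]

```text
clock: 32.98
position: [527.5, 354.0, 49.3]
ee_rot: [-0.423, 0.906, 0.0, 0.0]
contact_force: [-0.3, 0.2, -0.0]
gripper_width: -0.4
```

```bash
python3 -c "
from h import *
st();to([528.3,354.3,44])"
```

```text
32.98 [527.49 354.05  49.31] j [ 0.845  0.549 -0.161  0.    -0.86  -1.544] xaz -2.269 -yaz -0.6982 zax [ 0.  0. -1.] F [-0.3  0.2 -0. ] T [ 0.02 -0.07 -0.04] w -0.4
shift to [528.3, 354.3, 44] = [-0.7 -0.5  5.3] n 0.1
```

drive_tool:
  moves:
    - [[-0.0007, 0, 0.003, 0, 0, 0, 255], [0, 0, 0.002, 0, 0, 0, 255], [0, 0, 0.001, 0, 0, 0, 255], [0, 0, 0.001, 0, 0, 0, 255], [0, 0, 0.001, 0, 0, 0, 255], [0, 0, 0.001, 0, 0, 0, 255], [0, 0, 0, 0, 0, 0, 255], [0, 0, 0, 0, 0, 0, 255]]

```text
clock: 33.65
position: [527.8, 354.7, 41.5]
ee_rot: [-0.423, 0.906, 0.0, 0.0]
contact_force: [-3.7, 0.0, 6.3]
gripper_width: -0.1
```

drive_tool:
  moves:
    - [[0, 0, 0.001, 0, 0, 0, 255], [0, 0, 0.001, 0, 0, 0, 255], [0, 0, 0, 0, 0, 0, 255]]

```text
clock: 33.9
position: [528.1, 354.6, 40.8]
ee_rot: [-0.423, 0.906, -0.0, 0.001]
contact_force: [-4.0, -1.0, 11.8]
gripper_width: 0.3
```

drive_tool:
  moves:
    - [[0, 0, 0.001, 0, 0, 0, 255], [0, 0, 0.001, 0, 0, 0, 255], [0, 0, 0, 0, 0, 0, 255]]

```text
clock: 34.15
position: [528.4, 354.4, 40.0]
ee_rot: [-0.423, 0.906, -0.001, 0.001]
contact_force: [-3.2, -3.0, 16.1]
gripper_width: 0.2
```

drive_tool:
  moves:
    - [[0, 0, 0.001, 0, 0, 0, 255], [0, 0, 0.001, 0, 0, 0, 255], [0, 0, 0, 0, 0, 0, 255]]

```text
clock: 34.4
position: [528.8, 354.2, 39.3]
ee_rot: [-0.424, 0.906, -0.001, 0.001]
contact_force: [-5.8, -4.9, 21.5]
gripper_width: 0.0
```

drive_tool:
  moves:
    - [[0, 0, -0.02, 0, 0, 0, 255], [0, 0, -0.016, 0, 0, 0, 255], [-0.0006, 0.0318, 0, 0, 0, 0, 255], [-0.0006, 0.0318, 0, 0, 0, 0, 255], [-0.0006, 0.0318, 0, 0, 0, 0, 255], [-0.0005, 0.0318, 0, 0, 0, 0, 255], [0, 0, 0, 0, 0, 0, 255], [0, 0, 0, 0, 0, 0, 255]]

```text
clock: 35.07
position: [430.4, 439.1, 70.2]
ee_rot: [-0.424, 0.906, 0.0, 0.0]
contact_force: [0.5, 0.1, -0.3]
gripper_width: 0.1
```

```bash
python3 -c "
from h import *
st();to([432.6,438.2,64])"
```

```text
35.07 [430.41 439.11  70.24] j [ 1.058  0.496 -0.196 -0.    -0.879 -1.753] xaz -2.2656 -yaz -0.6948 zax [ 0.  0. -1.] F [ 0.5  0.1 -0.3] T [-0.04 -0.05 -0.05] w 0.1
shift to [432.6, 438.2, 64] = [-0.7 -2.3  6.2] n 0.2
```

drive_tool:
  moves:
    - [[-0.0007, -0.0023, 0.003, 0, 0, 0, 255], [0, 0, 0.002, 0, 0, 0, 255], [0, 0, 0.001, 0, 0, 0, 255], [0, 0, 0.001, 0, 0, 0, 255], [0, 0, 0.001, 0, 0, 0, 255], [0, 0, 0.001, 0, 0, 0, 255], [0, 0, 0, 0, 0, 0, 255], [0, 0, 0, 0, 0, 0, 255]]

```text
clock: 35.73
position: [434.4, 436.6, 62.1]
ee_rot: [-0.423, 0.906, -0.0, 0.0]
contact_force: [-0.0, -1.7, 4.2]
gripper_width: 0.2
```

drive_tool:
  moves:
    - [[0, 0, 0.001, 0, 0, 0, 255], [0, 0, 0.001, 0, 0, 0, 255], [0, 0, 0, 0, 0, 0, 255]]

```text
clock: 35.98
position: [434.3, 437.2, 61.3]
ee_rot: [-0.423, 0.906, 0.0, 0.001]
contact_force: [-2.1, -1.9, 11.0]
gripper_width: 0.2
```

drive_tool:
  moves:
    - [[0, 0, 0.001, 0, 0, 0, 255], [0, 0, 0.001, 0, 0, 0, 255], [0, 0, 0, 0, 0, 0, 255]]

```text
clock: 36.23
position: [434.4, 437.7, 60.6]
ee_rot: [-0.423, 0.906, 0.0, 0.001]
contact_force: [-3.9, -2.7, 16.2]
gripper_width: -0.0
```

drive_tool:
  moves:
    - [[0, 0, 0.001, 0, 0, 0, 255], [0, 0, 0.001, 0, 0, 0, 255], [0, 0, 0, 0, 0, 0, 255]]

```text
clock: 36.48
position: [434.3, 438.3, 59.9]
ee_rot: [-0.423, 0.906, 0.001, 0.002]
contact_force: [-8.2, -2.9, 20.6]
gripper_width: -0.1
```

drive_tool:
  moves:
    - [[0, 0, 0.001, 0, 0, 0, 255], [0, 0, 0, 0, 0, 0, 255]]

```text
clock: 36.65
position: [434.3, 438.5, 59.6]
ee_rot: [-0.424, 0.906, 0.001, 0.002]
contact_force: [-8.4, -2.5, 24.6]
gripper_width: -0.0
```

At 22 N the sum is (24.2+24.8)−(24.35+23.7) ≈ +0.9 mm. The table is in contact but slightly short, so I'll wind about 0.4 rad more to centre it.

drive_tool:
  moves:
    - [[0, 0, -0.02, 0, 0, 0, 255], [0, 0, -0.016, 0, 0, 0, 75], [0, 0, 0, 0, 0, 0, 75], [0, 0, 0, 0, 0, 0, 75], [0, 0, 0, 0, 0, 0, 75]]

```text
clock: 37.07
position: [433.4, 436.4, 89.2]
ee_rot: [-0.422, 0.906, -0.0, -0.001]
contact_force: [0.6, -0.1, -0.1]
gripper_width: 48.2
```

```bash
python3 -c "
from h import *
st();to([432.7,438.5,45])
t=get_image('top')
for nm,lo,hi,z in(('brass',(13,90,80),(33,255,255),64),):
    for c,s in blobs(t,lo,hi,(318,395,235,325),12): print('top',nm,c.round(1),s,ray('top',c,z).round(1))
P=camera_params('wrist');w=get_image('wrist')
for c,s in blobs(w,(13,90,80),(33,255,255),None,300): print(c.round(1),s,ray('wrist',c,64,P).round(1))
"
```

```text
37.07 [433.39 436.39  89.21] j [ 1.051e+00  4.760e-01 -1.740e-01 -1.000e-03 -9.220e-01 -1.749e+00] xaz -2.2693 -yaz -0.6985 zax [-0.001 -0.001 -1.   ] F [ 0.6 -0.1 -0.1] T [-0.01 -0.01  0.01] w 48.2
shift to [432.7, 438.5, 45] = [-1.2  1.9 44.2] n 1.1
top brass [335.6 247.8] [330 242  12  13 102] [531.5 433.7  64. ]
top brass [376.7 249.2] [371 243  13  13 105] [527.9 353.9  64. ]
[224.2 152. ] [ 199  126   52   53 1799] [428.  358.5  64. ]
[ 85.8 266.6] [  62  246   48   43 1324] [527.1 353.7  64. ]
[179.3 358.8] [168 349  29  26 405] [531.9 426.1  64. ]
[351.9 422.1] [ 309  404   86   48 1268] [483.8 527.8  64. ]
```

drive_tool:
  moves:
    - [[-0.0006, 0.0021, 0.014, 0, 0, 0, 75], [0, 0, 0.012, 0, 0, 0, 75], [0, 0, 0.01, 0, 0, 0, 75], [0, 0, 0.006, 0, 0, 0, 75], [0, 0, 0, 0, 0, 0, 75], [0, 0, 0, 0, 0, 0, 75], [0, 0, 0, 0, 0, 0, 75]]

```text
clock: 37.75
position: [433.0, 439.1, 48.7]
ee_rot: [-0.423, 0.906, 0.0, 0.0]
contact_force: [0.4, -0.2, 0.8]
gripper_width: 60.5
```

drive_tool:
  moves:
    - [[0, 0, 0, 0, 0, 0, 110], [0, 0, 0, 0, 0, 0, 125], [0, 0, 0, 0, 0, 0, 255], [0, 0, 0, 0, 0, 0, 255], [0, 0, 0, 0, 0, 0, 255]]

```text
clock: 38.17
position: [433.0, 439.0, 49.2]
ee_rot: [-0.423, 0.906, 0.0, 0.001]
contact_force: [0.6, -0.2, 3.6]
gripper_width: 37.2
```

drive_tool:
  moves:
    - [[0, 0, 0, 0, 0, 0.1, 255], [0, 0, -0.0002, 0, 0, 0.1, 255], [0, 0, -0.0002, 0, 0, 0.1, 255], [0, 0, -0.0002, 0, 0, 0.1, 255], [0, 0, 0, 0, 0, 0, 255]]

```text
clock: 38.58
position: [433.2, 438.6, 49.5]
ee_rot: [-0.233, 0.972, -0.0, 0.001]
contact_force: [1.6, -0.8, 2.4]
gripper_width: 37.5
```

```bash
python3 -c "
from h import *
st()"
```

```text
38.58 [433.25 438.63  49.53] j [ 1.054e+00  5.230e-01 -2.120e-01  1.000e-03 -8.360e-01 -2.154e+00] xaz -2.6705 -yaz -1.0997 zax [ 0.001  0.    -1.   ] F [ 1.6 -0.8  2.4] T [-0.52 -0.49 -0.12] w 37.5
```

drive_tool:
  moves:
    - [[0, 0, 0, 0, 0, 0, 75], [0, 0, 0, 0, 0, 0, 75], [0, 0, 0, 0, 0, 0, 75], [0, 0, 0, 0, 0, 0, 75], [0, 0, -0.02, 0, 0, 0, 75], [0, 0, -0.02, 0, 0, 0, 75], [0, 0, 0, 0, 0, -0.1, 255], [0, 0, 0, 0, 0, -0.1, 255]]

```text
clock: 39.25
position: [433.0, 439.7, 90.4]
ee_rot: [-0.333, 0.943, 0.001, 0.001]
contact_force: [0.0, -0.7, -0.0]
gripper_width: 37.3
```

drive_tool:
  moves:
    - [[0, 0, 0, 0, 0, -0.1, 255], [0, 0, 0, 0, 0, -0.1, 255], [0, 0, 0, 0, 0, 0, 255], [0, 0, 0, 0, 0, 0, 255], [0, 0, 0, 0, 0, 0, 255]]

```text
clock: 39.67
position: [432.5, 438.7, 88.8]
ee_rot: [-0.422, 0.907, -0.0, -0.0]
contact_force: [-1.3, 0.6, -0.6]
gripper_width: 0.0
```

```bash
python3 -c "
from h import *
st()
t=get_image('top')
for c,s in blobs(t,(13,90,80),(33,255,255),(318,395,235,325),12): print('top',c.round(1),s,ray('top',c,64).round(1))
P=camera_params('wrist');w=get_image('wrist')
for c,s in blobs(w,(13,90,80),(33,255,255),None,300): print(c.round(1),s,ray('wrist',c,64,P).round(1))
to([528,354,60])
"
```

```text
39.67 [432.54 438.71  88.76] j [ 1.055  0.477 -0.173 -0.    -0.92  -1.755] xaz -2.2706 -yaz -0.6998 zax [-0. -0. -1.] F [-1.3  0.6 -0.6] T [0.03 0.03 0.04] w 0.0
top [335.8 247.7] [330 242  13  12 100] [531.6 433.3  64. ]
top [376.5 249. ] [371 243  12  13 104] [528.2 354.1  64. ]
[218.5 149. ] [ 193  123   52   54 1816] [428.2 358.3  64. ]
[ 81.  264.5] [  57  244   48   43 1329] [527.2 353.8  64. ]
[183.9 363.1] [164 347  43  36 956] [531.2 432.5  64. ]
shift to [528, 354, 60] = [   3.4 -127.6   28.8] n 3.1
```

drive_tool:
  moves:
    - [[0.0009, -0.0319, 0, 0, 0, 0, 255], [0.0009, -0.0319, 0, 0, 0, 0, 255], [0.0008, -0.0319, 0, 0, 0, 0, 255], [0.0008, -0.0319, 0, 0, 0, 0, 255], [0, 0, 0.02, 0, 0, 0, 255], [0, 0, 0.012, 0, 0, 0, 255], [0, 0, 0.006, 0, 0, 0, 255], [0, 0, 0, 0, 0, 0, 255]]

```text
clock: 40.43
position: [526.7, 353.5, 48.6]
ee_rot: [-0.423, 0.906, -0.001, -0.002]
contact_force: [-0.8, -0.5, -1.0]
gripper_width: 0.1
```

drive_tool:
  moves:
    - [[0, 0, 0, 0, 0, 0, 255], [0, 0, 0, 0, 0, 0, 255], [0, 0, 0, 0, 0, 0, 255]]

```text
clock: 40.68
position: [528.2, 355.2, 51.8]
ee_rot: [-0.423, 0.906, 0.0, 0.001]
contact_force: [0.0, -0.1, 0.4]
gripper_width: -0.1
```

```bash
python3 -c "
from h import *
st();to([528,354,44])"
```

```text
40.68 [528.2  355.17  51.83] j [ 0.846  0.547 -0.157  0.    -0.865 -1.543] xaz -2.2675 -yaz -0.6967 zax [ 0.001  0.001 -1.   ] F [ 0.  -0.1  0.4] T [0.02 0.07 0.05] w -0.1
shift to [528, 354, 44] = [ 1.  -0.6  7.8] n 0.2
```

drive_tool:
  moves:
    - [[0.001, 0, 0.004, 0, 0, 0, 255], [0, 0, 0.002, 0, 0, 0, 255], [0, 0, 0.001, 0, 0, 0, 255], [0, 0, 0.001, 0, 0, 0, 255], [0, 0, 0, 0, 0, 0, 255], [0, 0, 0, 0, 0, 0, 255]]

```text
clock: 41.18
position: [527.6, 353.3, 42.9]
ee_rot: [-0.423, 0.906, -0.0, -0.0]
contact_force: [0.4, 0.1, -0.5]
gripper_width: 0.1
```

drive_tool:
  moves:
    - [[0, 0, 0.001, 0, 0, 0, 255], [0, 0, 0, 0, 0, 0, 255]]

```text
clock: 41.35
position: [527.8, 353.4, 42.1]
ee_rot: [-0.423, 0.906, 0.0, 0.0]
contact_force: [0.8, 0.3, 0.9]
gripper_width: 0.1
```

drive_tool:
  moves:
    - [[0, 0, 0.001, 0, 0, 0, 255], [0, 0, 0, 0, 0, 0, 255]]

```text
clock: 41.52
position: [528.0, 353.4, 41.6]
ee_rot: [-0.423, 0.906, -0.0, 0.0]
contact_force: [-0.4, -0.4, 4.0]
gripper_width: -0.0
```

drive_tool:
  moves:
    - [[0, 0, 0.001, 0, 0, 0, 255], [0, 0, 0, 0, 0, 0, 255]]

```text
clock: 41.68
position: [528.2, 353.3, 41.2]
ee_rot: [-0.423, 0.906, -0.0, 0.001]
contact_force: [-1.0, -1.5, 6.9]
gripper_width: -0.1
```

drive_tool:
  moves:
    - [[0, 0, 0.0006, 0, 0, 0, 255], [0, 0, 0, 0, 0, 0, 255], [0, 0, 0, 0, 0, 0, 255], [0, 0, 0, 0, 0, 0, 255]]

```text
clock: 42.02
position: [528.2, 353.3, 41.0]
ee_rot: [-0.423, 0.906, -0.0, 0.001]
contact_force: [-1.2, -1.5, 8.8]
gripper_width: -0.1
```

drive_tool:
  moves:
    - [[0, 0, -0.012, 0, 0, 0, 255], [0.02, 0.0265, 0, 0, 0, 0, 255], [0.02, 0.0265, 0, 0, 0, 0, 255], [0.02, 0.0265, 0, 0, 0, 0, 255], [0, 0, 0, 0, 0, 0, 255], [0, 0, 0, 0, 0, 0, 255], [0, 0, 0.004, 0, 0, 0, 255], [0, 0, 0, 0, 0, 0, 255]]

```text
clock: 42.68
position: [428.6, 358.6, 46.8]
ee_rot: [-0.422, 0.906, 0.0, -0.0]
contact_force: [-0.3, -0.1, -0.4]
gripper_width: -0.3
```

drive_tool:
  moves:
    - [[0, 0, 0.002, 0, 0, 0, 255], [0, 0, 0, 0, 0, 0, 255], [0, 0, 0, 0, 0, 0, 255]]

```text
clock: 42.93
position: [428.6, 358.2, 44.9]
ee_rot: [-0.422, 0.906, -0.0, -0.0]
contact_force: [-0.1, -0.1, -0.7]
gripper_width: 0.4
```

drive_tool:
  moves:
    - [[0, 0, 0.001, 0, 0, 0, 255], [0, 0, 0, 0, 0, 0, 255]]

```text
clock: 43.1
position: [428.3, 358.3, 44.0]
ee_rot: [-0.422, 0.906, -0.0, -0.0]
contact_force: [0.0, -0.3, -0.0]
gripper_width: 0.5
```

drive_tool:
  moves:
    - [[0, 0, 0.001, 0, 0, 0, 255], [0, 0, 0, 0, 0, 0, 255]]

```text
clock: 43.27
position: [428.1, 358.4, 43.2]
ee_rot: [-0.423, 0.906, -0.0, -0.0]
contact_force: [-0.2, -0.7, 0.0]
gripper_width: 0.4
```

drive_tool:
  moves:
    - [[0, 0, 0.001, 0, 0, 0, 255], [0, 0, 0, 0, 0, 0, 255]]

```text
clock: 43.43
position: [428.2, 358.5, 42.5]
ee_rot: [-0.423, 0.906, -0.0, 0.0]
contact_force: [-1.0, 0.6, 1.9]
gripper_width: -0.1
```

drive_tool:
  moves:
    - [[0, 0, 0.001, 0, 0, 0, 255], [0, 0, 0, 0, 0, 0, 255]]

```text
clock: 43.6
position: [428.1, 358.4, 42.1]
ee_rot: [-0.423, 0.906, -0.0, 0.0]
contact_force: [-2.4, -1.3, 6.0]
gripper_width: 0.4
```

drive_tool:
  moves:
    - [[0, 0, 0.001, 0, 0, 0, 255], [0, 0, 0, 0, 0, 0, 255], [0, 0, 0, 0, 0, 0, 255], [0, 0, 0, 0, 0, 0, 255]]

```text
clock: 43.93
position: [428.1, 358.3, 41.8]
ee_rot: [-0.423, 0.906, -0.0, 0.0]
contact_force: [-3.3, -1.7, 9.8]
gripper_width: 0.2
```

Proof presses done: c at 8.8 N, then d at 9.8 N, both firm. Retreating for a final check.

drive_tool:
  moves:
    - [[0, 0, -0.01, 0, 0, 0, 255], [0, 0, -0.03, 0, 0, 0, 255], [0, 0, -0.04, 0, 0, 0, 255], [0, 0, -0.04, 0, 0, 0, 255], [0, 0, -0.04, 0, 0, 0, 255], [0, 0, 0, 0, 0, 0, 255], [0, 0, 0, 0, 0, 0, 255]]

```text
clock: 44.52
position: [429.1, 359.8, 203.8]
ee_rot: [-0.423, 0.906, 0.002, 0.003]
contact_force: [-0.4, -0.3, -0.3]
gripper_width: -0.1
```

```bash
python3 -c "
from h import *
st();im=get_image('side')
for a in(cv2.imread('pics/side0.png'),im): print([list(c.round(1)) for c,s in blobs(a,(13,90,80),(33,255,255),(300,415,220,300),40)],[list(c.round(1)) for c,s in blobs(a,(0,150,60),(8,255,255),None,60)])
cv2.imwrite('pics/s9.png',np.hstack([cv2.resize(im[180:330,240:460],(440,300),interpolation=2),cv2.resize(get_image('top')[150:370,200:460],(355,300),interpolation=2)]))"
```

```text
44.52 [429.06 359.84 203.76] j [ 0.987  0.276 -0.171  0.    -1.116 -1.685] xaz -2.2687 -yaz -0.6979 zax [ 0.004  0.006 -1.   ] F [-0.4 -0.3 -0.3] T [-0.03  0.02  0.03] w -0.1
[[np.float64(342.8), np.float64(234.3)], [np.float64(388.2), np.float64(248.7)], [np.float64(320.5), np.float64(252.8)]] [[np.float64(367.9), np.float64(263.5)], [np.float64(202.2), np.float64(300.6)], [np.float64(297.9), np.float64(359.2)], [np.float64(288.7), np.float64(412.3)]]
[[np.float64(344.2), np.float64(235.7)], [np.float64(388.7), np.float64(248.9)], [np.float64(320.7), np.float64(251.6)]] [[np.float64(367.3), np.float64(260.7)], [np.float64(202.1), np.float64(300.6)], [np.float64(297.9), np.float64(359.2)], [np.float64(288.7), np.float64(412.3)]]
```

View pics/s9.png

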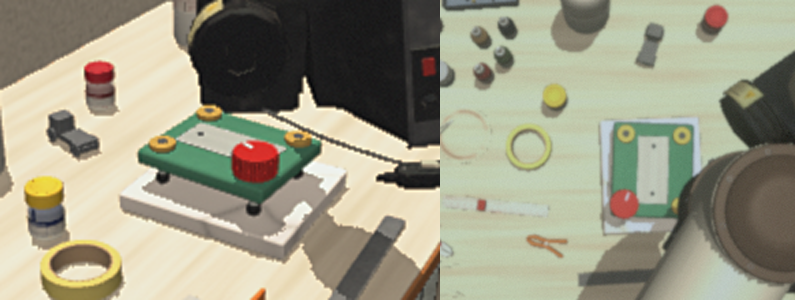

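The final view shows the table level on the plate, with its knob at (255,160) in the side crop. The knob foot is standing, nothing else has moved, and the gripper is clear.

```bash
python3 -c "
from bench import *
print(job_done())"
```

```text
the job is handed in; nothing more can be done
None
```

The table now stands on all four feet, and I handed the job in at about 45 s of the 72 s allowed.

**What I did:** I pressed the knob and then cap c, which rocked. The measured shortfall was about 6 mm. I wound the knob about 3.3 rad clockwise in three grips, which drives the foot out about 6.6 mm. I then pressed c to 8.8 N and after that d to 9.8 N, and lifted clear.

**How the winding was set:**
- After 2.9 rad, the 6 N check on all four corners gave a sum of about 0 mm.
- Harder presses at about 22 N still showed about 0.9 mm short, so I wound 0.4 rad more to centre the foot.
- I did not repeat the four-corner check after that last turn. The two proof presses felt firm, with no free travel.

**What did not go as described:**
- **Table shift:** the table yawed about 2.5° clockwise during the first winding. Its centre stayed within about 1 mm.
- **Finger tips:** the shut fingertips stand about 21 mm behind the TCP, not 8 mm ahead. I found this from the images and by touch.
- **Hard presses:** the 22–32 N presses came before the last turn and the proof, and may have lifted the opposite foot briefly.

In the final pictures the table looks level on the plate, and the other things I could see looked undisturbed; the arm hid part of the last top view.

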